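# Tare the stall's spring balance with its brass pan

## Robot

A 6-joint arm with a two-finger parallel gripper is mounted at the origin on the work surface. World frame = base frame: x ahead of the robot, y to its left, z up, the work surface at z = 0. Lengths are in m, angles in degrees, forces in N, time in s.
With the tool pointing down it reaches from about 0.4 to 0.825 m from the base axis. Payload 7 kg.
Tool frame: the origin (TCP) lies midway between the tips of the shut fingers; the grasp point (between the pads) lies ctrl.tcp_to_grasp behind it (ctrl.tcp_to_grasp is the distance from the TCP to the grasp point, in m); y points along the fingers, z is the direction in which the jaws open and shut, and the axes are right-handed (so a half turn about y gives the same grasp; the last joint's range is limited). The gripper opens to 88 mm and grips with 3 to 60 N. Pads are 19 mm wide; open, the fingers measure 130 mm over their backs; the gripper's body (78 mm by 193 mm) begins 47 mm behind the grasp point.
Start: joints at [89.158, 20.546, 0.682, 0, -70.136, -16.507], TCP at [0.201, 0.644, 0.194] pointing down, gripper open.
Joint ranges: [-176.03, 176.03], [-82.01, 121.73], [-58.28, 71.71], [-173.87, 95.51], [-174.79, -0.11], [-173.66, 173.66]. Speed limits (degrees/s): [136.94, 136.94, 172.46, 180, 180, 180].

## Interface

Orientations are given as [roll, pitch, yaw] about the fixed x, y, z axes, in that order (R = Rz(yaw) Ry(pitch) Rx(roll)).
In Python, from plant import ctrl, snapshot, silhouettes gives the robot as it stands.
- The arm moves only by the shell command python3 -m pendant 'ROWS'. ROWS is JSON, a list that holds one entry, the list of rows, each a list of 7 numbers: the shift along the tool's x, y, z in cm, then the turn, a rotation vector about the tool's x, y, z in degrees, then the opening, from 0 (shut) to 1 (fully open). In form: [[[x, y, z, rx, ry, rz, hand], ...]]. A call has 1 to 12 rows; each row shifts and turns the commanded pose from where the row before left it, along the tool's axes as they then stand; what a row does not reach is not made up. A row lasts 1/12 s, in which the tool goes at most 41.7 mm and 7.16 degrees, less where a joint would pass 70% of its speed; a pose out of reach is approached as far as the arm can. A call with a gripper value outside its range is refused whole. The fingers move at their own pace and stop on an object; the grip force is fixed at half the most. Time passes only in rows, so rows that do not move let the fingers close. It gives the time, the measured TCP pose, the force and the opening at its end, in the units of the state.
- ctrl.get_obs(): the state, without advancing time (a new reading comes with each control period).
- snapshot(name): name is "scene" or "top" or "wrist"; returns a dict with "image" (420x560x3 uint8, red, green, blue), "camera_matrix" (3x3 intrinsics, pixels), "eye" and "orientation" of the camera in the world; the wrist camera has in their place "mount" (4x4, takes a point from camera to tool coordinates, whose origin is the TCP and whose axes are the tool frame's). Camera axes: x right, y down, z forward; pixel columns grow to the right and rows downward; lengths in m; the calibration is good to about 2 mm. A picture is of the moment at which its call begins: read the wrist's pose just before it. There is no depth.
- ctrl.close_job(): hands the job in, once; it reports no verdict.
Trained networks look in a picture, given as the dict that the camera call returned (one of the last four; its "shot" number tells which), for a name from the list of things; names that differ only in an ending like _2 or _b are one class to them, and where a whole thing is asked for, a point or a joint stands for the part that bears it (a point fixed in the world has none). Each returns a list of dicts, best first, with "confidence" (0 to 1); they miss things now and then, are a little off and sometimes report something else, mostly with a low value. They report only what shows in the picture. A call takes as long as a camera call. They do not tell look-alikes from the thing itself.
- silhouettes(picture, thing): "mask" (420x560 bool, what is visible of it) and "bbox" ([left, top, width, height] in pixels, round what is visible of it).
The state is a dict: "clock": time; "joint_pos": joint angles; "qvel": joint speeds; "tau": joint torques, N m; "tool_pos": TCP position; "orientation": TCP orientation; "force": force on the tool from outside, world axes, zero at the start; "moment": the same for the moment, N m; "opening": finger opening in m.
Only numpy, scipy, OpenCV 4.12 (cv2) and the standard library are available. Lean on these libraries where they do the work, as an engineer would, in place of code of your own. Each camera call takes 0.05 s, during which the arm holds its last target.

## Task

Hang the brass scale pan by its slot on the sprung hook of the balance: ease it down slowly until the hook carries the whole weight before you let go, so that the hook neither drops nor springs back, is never jerked and never driven to the bottom. Wait until the pan hangs still, then press the brass-knobbed index down until its needle is level with the hook's needle, and let go. Leave the other things on the counter where they are.

Things in the scene. Friction and masses are not known exactly. Their poses are not given: they have to be found in the camera images.
- pan: Loose brass scale pan, 165 mm tall; origin under its centre, z up. Dish 90 mm across, 16 mm high; two wires rise from its rim (y = +-41 mm) to an upright plate 30 mm wide (y), 10 mm thick (x), z = 80 to 165 mm. A slot goes through the plate along x: 16 mm wide (y), z = 90 to 125 mm. Same after half a turn. Its weight differs widely each time (always under 0.6 kg).
- pan_eye (a point): Middle of the upper edge of the slot, 125 mm above the pan's underside: this edge comes to rest on the hook. Turns with the pan.
- pan_tab (a point): Point to grip, in the middle of the plate's solid upper part (40 mm tall, above the slot), 147 mm above the pan's underside and 18 mm below the plate's top; best gripped across the 30 mm width (pan's y).
- prong: Steel hook arm of the spring balance; moves only up and down. Origin on the plunger's axis at the arm's centre line, 225 mm up when unloaded; axes are the balance's. The arm runs level along -x: bare rod 8 mm thick from a collar (18 mm across) at x = -81 to x = -130 mm, where an 8 mm thick tip turns up to 14 mm above the centre line. The slot goes over the tip towards +x, then down.
- balance: Fixed spring balance; origin under the plunger's axis, z up, hook arm pointing along its -x. Base plate 110 mm (x), y = -58 to 118 mm, 12 mm high; column 70 x 70 mm, 150 mm high round the plunger; index guide at y = 85 mm, 150 mm high; thin graduated plate at x = -14, y = 30 to 58 mm, 235 mm high. Nothing stands above the hook arm.
- hook_seat (a point): On top of the bare rod, midway between tip and collar: x = -104 mm, 4 mm above the arm's centre line. The pan's eye should come to rest here (within 24 mm along the rod). Its axes are the balance's (its yaw is the balance's yaw).
- hook (a joint): Dip of the hook in metres: 0 unloaded, positive downwards, stop at 0.065. Spring about 100 N/m (10 mm of dip per newton), lightly damped: after a disturbance it bobs for about two seconds. How far the pan dips it depends on its unknown weight. The spring is delicate: the hook should never move faster than about 60 mm/s.
- hook_needle (a point): Free end of the level dark needle, 5 mm thick, carried by the hook's plunger and pointing along the balance's +y: 47 mm from the plunger's axis, at the height of the arm's centre line.
- index_needle (a point): Free end of the index's dark needle, 5 mm thick, pointing along the balance's -y at the hook's needle, 4 mm short of it. The index slides only up and down over 60 mm and stays where left (friction about 3.5 N); at the start it stands near the top, within 5 mm below the unloaded hook's needle.
- index_knob (a point): Centre of the index's upright brass knob, 22 mm across, 36 mm tall (top 15 mm above this point); 27 mm above the index's needle, 34 mm beyond its end along the balance's +y. Grip it from above with the fingers along the balance's x, or push its top down.
- cup: Walnut dice cup, open, 76 mm across, 95 mm high; origin under its centre. Leave it.
- die_a: Bone die, 24 mm; origin under its centre. Leave it.
- die_b: Another bone die, 24 mm; origin under its centre. Leave it.
- checker: Green glass checker, 38 mm across, 10 mm thick; origin under its centre. Leave it.
- file: Small carving tool with a handle, 170 mm long, lying on the right. Leave it.
Things that resemble listed ones, but are neither listed nor needed, are in the scene too. There is more than one size of the pan; the job needs the middle-sized.

How it is judged (in metres and radians):
On the way, in this order (a step that is already met when the one before it is completed fails the run):
1. the pan hangs from the hook by its slot, clear of the counter, let go and at rest (distance between pan_eye and hook_seat below 0.024 m and z of pan_eye in the frame of hook_seat between -0.005 and 0.005 m and y of pan_eye in the frame of hook_seat between -0.008 and 0.008 m and contact force between pan and prong above 0.8 N and angle between pan's own z axis and vertical below 0.15 rad and height (world z) of pan above 0.03 m and contact force between pan and the fingers below 0.05 N and linear speed of pan below 0.02 m/s and velocity of joint hook between -0.01 and 0.01 m/s), for 0.4 s.
2. then the index's needle is set level with the hook's needle (distance between pan_eye and hook_seat below 0.024 m and z of pan_eye in the frame of hook_seat between -0.005 and 0.005 m and y of pan_eye in the frame of hook_seat between -0.008 and 0.008 m and contact force between pan and prong above 0.8 N and angle between pan's own z axis and vertical below 0.15 rad and height (world z) of pan above 0.03 m and contact force between pan and the fingers below 0.05 N and z of index_needle in the frame of hook_needle between -0.004 and 0.004 m), for 0.2 s.
At the end, for the whole second after the job is handed in: The pan hangs by its slot on the hook's seat (eye within 24 mm of it, 5 mm in height, 8 mm sideways), upright within 0.15 rad, over 30 mm above the counter, let go, at rest (pan under 20 mm/s, hook under 10 mm/s), and the index's needle is level with the hook's within 4 mm (all of step 2 and linear speed of pan below 0.02 m/s and velocity of joint hook between -0.01 and 0.01 m/s); the robot touches nothing.
It fails at once if the hook moves faster than 60 mm/s, down or up (dropped onto, let spring back or jerked) (velocity of joint hook above 0.06 m/s or velocity of joint hook below -0.06 m/s).
It fails at once if the hook is driven down to its stop (dip over 63 mm) (value of joint hook above 0.063 m).
It fails at once if the pan presses on the hook with more than 15 N (contact force between pan and prong above 15 N).
It fails at once if another thing on the counter is moved more than 30 mm (distance of any of cup, die_a, die_b, checker, file from where it was at the start of the episode above 0.03 m).
It also fails if it takes over 72 s, if anything falls off the work surface, if the arm or the gripper's body presses on something with over 40 N, if the wrist force passes 120 N, or if a joint passes its speed limit or range.

## Working session

There is one attempt and no reset: what is moved stays moved. The work goes in short steps, Python scripts to look and compute and a shell command to move; the robot and the scene stay as the last step left them, time stands still between calls to the robot, and variables do not carry over. Pictures are saved under pics/ and viewed, and the job is handed in when it is done.

```bash
ls; mkdir -p pics; cat > h.py <<'E'
import numpy as np,cv2,json
from plant import ctrl,snapshot,silhouettes
from scipy.spatial.transform import Rotation as R
def save(s,n): cv2.imwrite('pics/'+n,cv2.cvtColor(s['image'],cv2.COLOR_RGB2BGR))
E
python3 - <<'E'
from h import *
print(ctrl.get_obs(),ctrl.tcp_to_grasp)
for n in('scene','top'):
    s=snapshot(n);save(s,n+'0.png');print({k:v for k,v in s.items() if k!='image'})
E
```

```text
pics
{'clock': 0.0, 'joint_pos': array([ 8.91567950e+01,  2.05917152e+01,  6.33795505e-01, -2.04048941e-02,
       -7.01353819e+01, -1.65067701e+01]), 'qvel': array([ 0.00098415,  0.01252912,  0.12980736,  0.02917105, -0.01474807,
        0.12274954]), 'tau': array([ 5.02512721e-04, -5.82715523e+01,  2.93049198e+01,  6.99704692e+00,
        6.81616933e-03, -1.63081031e-04]), 'tool_pos': array([0.20115801, 0.6437621 , 0.19321884]), 'orientation': array([-8.99050931e+01,  8.12099224e-03,  1.62643082e+02]), 'force': array([-0.13996464,  0.38031524, -0.75299243]), 'moment': array([0.08182866, 0.0346368 , 0.0737081 ]), 'opening': 0.08751837109633658} 0.0188
{'camera_matrix': array([[463.98919831,   0.        , 277.65656   ],
       [  0.        , 463.98919831, 206.9530786 ],
       [  0.        ,   0.        ,   1.        ]]), 'eye': array([ 1.11629001, -0.43982704,  0.91725147]), 'orientation': array([-135.15376086,   -1.11391422,   52.32892163]), 'shot': 1}
{'camera_matrix': array([[537.30540485,   0.        , 286.30862325],
       [  0.        , 537.30540485, 211.03669588],
       [  0.        ,   0.        ,   1.        ]]), 'eye': array([0.41308197, 0.02269162, 1.53938377]), 'orientation': array([-177.04805555,   -0.44733901,  -89.41056139]), 'shot': 2}
```

View pics/scene0.png

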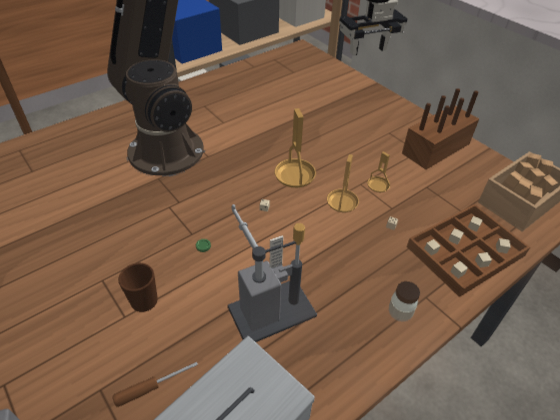

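View pics/top0.png

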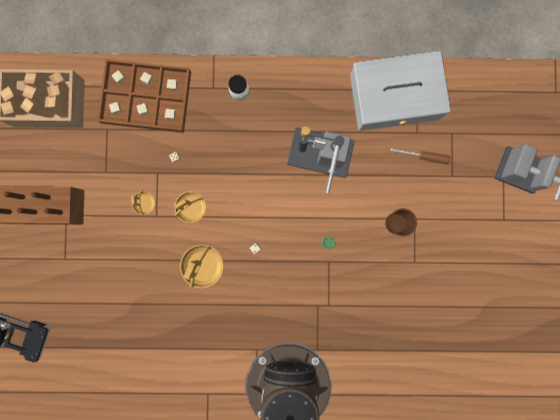

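```bash
cat >> h.py <<'E'
def cam(s):
    K=s['camera_matrix']
    if 'eye' in s: return K,np.array(s['eye']),R.from_euler('xyz',s['orientation'],degrees=True).as_matrix()
    T=s['T']; return K,T[:3,3],T[:3,:3]
def wrist():
    o=ctrl.get_obs(); s=snapshot('wrist')
    T=np.eye(4);T[:3,:3]=R.from_euler('xyz',o['orientation'],degrees=True).as_matrix();T[:3,3]=o['tool_pos']
    s['T']=T@s['mount']; return s
def ray(s,uv):
    K,e,Rm=cam(s); d=Rm@np.linalg.solve(K,np.array([uv[0],uv[1],1.])); return e,d/np.linalg.norm(d)
def atz(s,uv,z):
    e,d=ray(s,uv); return e+d*(z-e[2])/d[2]
def proj(s,P):
    K,e,Rm=cam(s); p=(np.atleast_2d(P)-e)@Rm; q=p@K.T; return q[:,:2]/q[:,2:]
def tri(obs):
    A=np.zeros((3,3));b=np.zeros(3)
    for s,uv in obs:
        e,d=ray(s,uv);M=np.eye(3)-np.outer(d,d);A+=M;b+=M@e
    return np.linalg.solve(A,b)
def crop(s,x,y,w,h,k,n):
    cv2.imwrite('pics/'+n,cv2.cvtColor(cv2.resize(s['image'][y:y+h,x:x+w],None,fx=k,fy=k,interpolation=cv2.INTER_CUBIC),cv2.COLOR_RGB2BGR))
E
python3 - <<'E'
from h import *
a=snapshot('scene');b=snapshot('top')
import pickle;pickle.dump((a,b),open('st.pkl','wb'))
for n in('pan','balance','prong','index_knob','hook_needle','index_needle'):
  for s in(a,b):
    r=silhouettes(s,n);print(n,[(round(x['confidence'],2),x['bbox']) for x in r])
for s,uv in((a,(343,200)),(b,(190,207)),(b,(202,266)),(b,(144,203))):print(atz(s,uv,0.012))
crop(a,200,140,200,200,3,'c1.png');crop(b,120,110,250,180,3,'c2.png')
E
```

```text
pan [(0.69, [367.9, 151.0, 23.1, 38.2]), (0.63, [273.4, 108.2, 42.4, 80.6]), (0.61, [329.0, 151.9, 28.3, 59.9])]
pan [(0.85, [176.5, 193.1, 32.0, 27.4]), (0.75, [179.4, 246.4, 42.6, 40.9]), (0.73, [130.2, 190.9, 25.0, 23.2]), (0.56, [172.6, 151.7, 4.6, 8.4])]
balance [(0.68, [228.0, 204.5, 87.5, 135.8])]
balance [(0.78, [290.2, 127.6, 60.3, 64.3])]
prong [(0.63, [232.7, 203.6, 46.3, 75.3])]
prong [(0.63, [325.2, 135.4, 21.9, 55.6]), (0.25, [249.1, 247.5, 9.0, 8.9])]
index_knob [(0.55, [283.7, 224.7, 22.2, 40.1]), (0.36, [332.5, 153.1, 25.0, 57.6]), (0.23, [233.8, 203.0, 43.9, 76.8])]
index_knob [(0.47, [302.2, 126.9, 14.1, 12.9])]
hook_needle [(0.94, [230.6, 203.0, 48.2, 78.4])]
hook_needle [(0.68, [327.3, 136.9, 16.2, 56.2])]
index_needle [(0.77, [290.8, 221.2, 11.7, 42.3])]
index_needle []
[0.50166462 0.28855207 0.012     ]
[0.50053101 0.28555655 0.012     ]
[0.33377344 0.24840697 0.012     ]
[0.51051646 0.4163629  0.012     ]
```

View pics/c1.png

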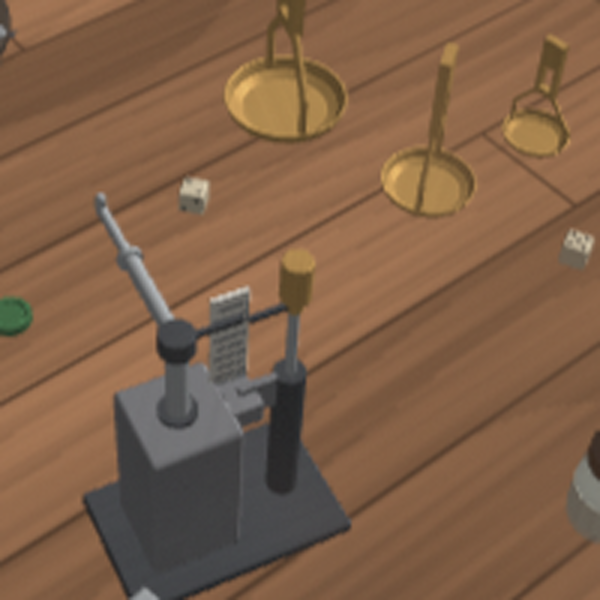

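View pics/c2.png

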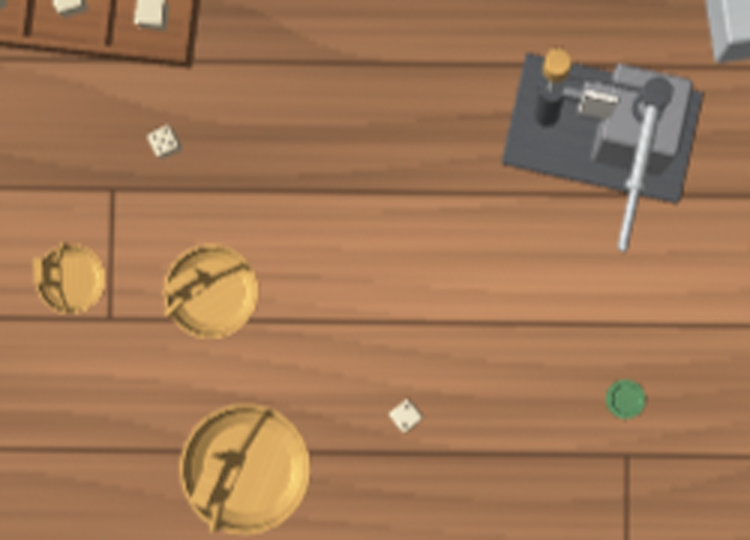

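```bash
cat > fit.py <<'E'
from h import *
import pickle
from scipy.optimize import least_squares
a,b=pickle.load(open('st.pkl','rb'))
ct=lambda u,v:(b,(120+u/3,110+v/3)); cs=lambda u,v:(a,(200+u/3,140+v/3))
def W(p,L):
    c,s=np.cos(p[2]),np.sin(p[2]); return np.array([p[0]+c*L[0]-s*L[1],p[1]+s*L[0]+c*L[1],L[2]])
def fit(c,p0,name):
    f=lambda p:np.concatenate([proj(o[0],W(p,L))[0]-o[1] for o,L in c])
    r=least_squares(f,p0,loss='soft_l1'); print(name,r.x[:2].round(4),np.degrees(r.x[2]).round(2)); print(r.fun.reshape(-1,2).round(1).tolist()); return r.x
B=fit([(ct(528,54),(.055,.118,.012)),(ct(705,92),(.055,-.058,.012)),(ct(682,202),(-.055,-.058,.012)),(ct(503,163),(-.055,.118,.012)),
 (ct(624,248),(-.134,0,.235)),(cs(100,199),(-.131,0,.239)),(cs(85,500),(-.055,-.058,.012)),(cs(348,523),(.055,.118,.012)),
 (cs(301,370),(-.055,.118,.012)),(cs(113,393),(-.035,-.035,.15)),(cs(242,431),(.035,.035,.15))],[.65,0,0],'bal')
P=fit([(ct(167,314),(0,.041,.016)),(ct(250,266),(0,-.041,.016)),(cs(450,46),(0,0,.165)),
 (cs(428,181),(0,0,.010)),(ct(211,292),(0,0,.010))],[.5,.285,-.5],'pan')
# knob top
k=tri([(a,(200+298/3,140+255/3)),(b,(120+558/3,110+62/3))]);print('knobtop',k)
for L in((0,0,.225),(-.104,0,.229),(0,.047,.225),(0,.085,.252)):print(L,W(B,L).round(4))
np.save('B.npy',B)
E
python3 fit.py
```

```text
bal [ 0.6571 -0.1155] -11.93
[[-0.8, -1.5], [0.1, -0.9], [-0.4, -0.4], [-0.8, -0.7], [-0.1, 0.1], [-1.1, -1.7], [-2.5, -2.2], [1.2, -0.2], [-5.6, 14.4], [-1.7, -0.5], [1.0, 0.5]]
pan [0.5005 0.2877] 31.69
[[0.9, -0.3], [-1.9, 0.8], [-0.5, 2.0], [-0.3, 0.1], [-1.0, -0.3]]
knobtop [ 0.67288575 -0.03072837  0.26492647]
(0, 0, 0.225) [ 0.6571 -0.1155  0.225 ]
(-0.104, 0, 0.229) [ 0.5554 -0.094   0.229 ]
(0, 0.047, 0.225) [ 0.6668 -0.0695  0.225 ]
(0, 0.085, 0.252) [ 0.6747 -0.0323  0.252 ]
```

Candidates for the pan: the large one at scene (295,173), the middle one at (343,200) and the small one at (378,185). I choose the middle: its dish measures about 31 px, or 88 mm, in the top view. For the balance, the one at scene (265,270) is in reach. The other, at the right edge of the top view (530,170), is a look-alike.

First I turn towards the pan's yaw and rise, then go across for a close look.

```bash
cat >> h.py <<'E'
def go(target,yaw=None):
    o=ctrl.get_obs();Rm=R.from_euler('xyz',o['orientation'],degrees=True)
    print('t',round(o['clock'],2),'pos',o['tool_pos'].round(4),'ori',o['orientation'].round(2),'F',o['force'].round(2),'op',round(o['opening'],4))
    if target is not None: print('shift cm',(Rm.inv().apply(np.array(target)-o['tool_pos'])*100).round(2), 'levelling rotvec', (Rm.inv()*R.from_euler('xyz',[-90,0,o['orientation'][2] if yaw is None else yaw],degrees=True)).as_rotvec(degrees=True).round(2))
E
python3 -m pendant '[[[0,-0.8,0,0,-7,0,1],[0,-0.8,0,0,-7,0,1],[0,-0.8,0,0,-7,0,1],[0,-0.8,0,0,-7,0,1],[0,-0.8,0,0,-7,0,1],[0,-0.8,0,0,-7,0,1],[0,-0.8,0,0,-7,0,1],[0,0,0,0,0,0,1]]]'
python3 -c "
from h import *
go([.5005,.2877,.25],-148.3)"
```

```text
clock: 1.47
tool_pos: [0.2015, 0.6451, 0.2521]
orientation: [-90.1, 0.1, -148.0]
force: [-0.6, 0.6, 0.8]
opening: 0.0874
t 1.47 pos [0.2015 0.6451 0.2521] ori [-9.0110e+01  1.1000e-01 -1.4801e+02] F [-0.62  0.6   0.79] op 0.0874
shift cm [-6.43  0.13 46.15] levelling rotvec [ 0.11  0.29 -0.11]
```

```bash
python3 -m pendant '[[[-0.5,0,3.8,0,0,0,1],[-0.5,0,3.8,0,0,0,1],[-0.5,0,3.8,0,0,0,1],[-0.5,0,3.8,0,0,0,1],[-0.5,0,3.8,0,0,0,1],[-0.6,0,3.8,0,0,0,1],[-0.6,0,3.8,0,0,0,1],[-0.6,0,3.8,0,0,0,1],[-0.6,0,3.8,0,0,0,1],[-0.5,0,3.8,0,0,0,1],[-0.5,0,3.8,0,0,0,1],[-0.5,0,3.8,0,0,0,1]]]'
python3 -m pendant '[[[0,0,0.5,0,0,0,1],[0,0,0,0,0,0,1],[0,0,0,0,0,0,1]]]'
python3 - <<'E'
from h import *
go([.5005,.2877,.128],-148.3)
s=wrist();save(s,'w1.png')
E
```

```text
clock: 2.47
tool_pos: [0.4958, 0.288, 0.2499]
orientation: [-90.0, 0.0, -148.6]
force: [0.7, 1.1, 1.6]
opening: 0.0873
clock: 2.72
tool_pos: [0.4977, 0.2851, 0.2498]
orientation: [-90.0, -0.0, -148.6]
force: [0.2, 0.3, 0.1]
opening: 0.0875
t 2.72 pos [0.4977 0.2851 0.2498] ori [-9.0010e+01 -2.0000e-02 -1.4859e+02] F [0.23 0.27 0.1 ] op 0.0875
shift cm [-0.38 12.18 -0.08] levelling rotvec [ 0.01 -0.29  0.02]
```

View pics/w1.png

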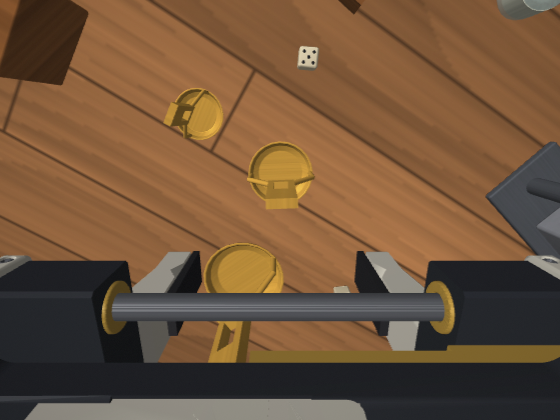

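```bash
python3 - <<'E'
from h import *
s=wrist();import pickle
pickle.dump(s,open('w1.pkl','wb'))
print('cam',s['T'].round(3).tolist())
print('tcp px',proj(s,ctrl.get_obs()['tool_pos']))
print('dish ctr',proj(s,[.5005,.2877,.01]))
crop(s,230,120,110,110,7,'w1c.png')
for uv in ((281,175),):print(atz(s,uv,.016))
c,sn=np.cos(np.radians(31.7)),np.sin(np.radians(31.7))
for L in((0,.041,.016),(0,-.041,.016),(0,.015,.165),(0,-.015,.165),(0,0,.165)):print(L,proj(s,[.5005+c*L[0]-sn*L[1],.2877+sn*L[0]+c*L[1],L[2]]).round(1))
E
```

```text
cam [[0.522, -0.813, -0.257, 0.567], [-0.853, -0.498, -0.157, 0.329], [-0.0, 0.301, -0.954, 0.44], [0.0, 0.0, 0.0, 1.0]]
tcp px [[277.6413444  243.33746345]]
dish ctr [[278.06722201 173.18548544]]
[0.50138673 0.28347649 0.016     ]
(0, 0.041, 0.016) [[248.5 174.1]]
(0, -0.041, 0.016) [[307.7 173.9]]
(0, 0.015, 0.165) [[261.9 203.3]]
(0, -0.015, 0.165) [[294.4 203.2]]
(0, 0, 0.165) [[278.1 203.3]]
```

View pics/w1c.png

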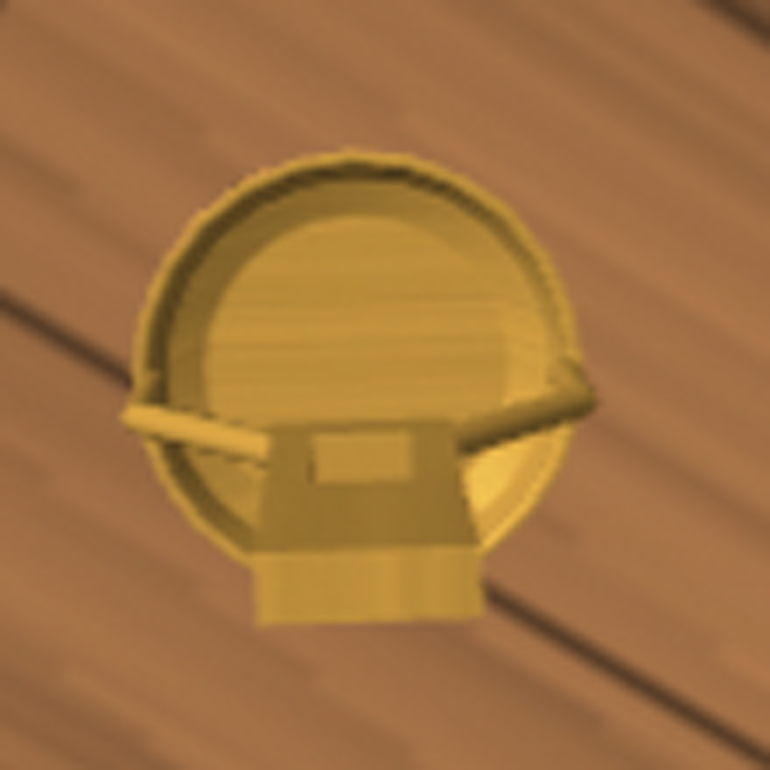

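```bash
python3 - <<'E'
from h import *
import pickle
s=pickle.load(open('w1.pkl','rb'))
f=lambda u,v:(230+u/7,120+v/7)
P=[atz(s,f(*q),.165) for q in((258,550),(482,546),(485,622),(258,627))]
for p in P:print(p.round(4))
c=np.mean(P,0);print(c.round(4))
d=(P[1]-P[0])+(P[2]-P[3]);print(np.degrees(np.arctan2(d[1],d[0]))+90, np.linalg.norm(P[1]-P[0]),np.linalg.norm(P[2]-P[1]))
L=atz(s,f(125,410),.016);Rr=atz(s,f(595,395),.016);print(L,Rr,(L+Rr)/2)
go([c[0],c[1],.128],-148.3)
E
```

```text
[0.4989 0.2989 0.165 ]
[0.5148 0.2741 0.165 ]
[0.5062 0.2681 0.165 ]
[0.4898 0.2935 0.165 ]
[0.5024 0.2836 0.165 ]
32.68884022270782 0.029458378512724686 0.010456002531582098
[0.47301588 0.32017115 0.016     ] [0.52434889 0.24216586 0.016     ] [0.49868238 0.2811685  0.016     ]
t 2.82 pos [0.4972 0.2861 0.25  ] ori [-9.001e+01 -1.000e-02 -1.484e+02] F [ 0.5  -0.41  0.14] op 0.0878
shift cm [-0.32 12.2   0.49] levelling rotvec [ 0.01 -0.1   0.01]
```

```bash
python3 -m pendant '[[[-0.3,0,0.45,0,-1,0,1],[0,2,0,0,0,0,1],[0,2.4,0,0,0,0,1],[0,2.4,0,0,0,0,1],[0,2.4,0,0,0,0,1],[0,2,0,0,0,0,1],[0,1,0,0,0,0,1],[0,0,0,0,0,0,1],[0,0,0,0,0,0,1]]]'
python3 - <<'E'
from h import *
go([.5024,.2836,.128],-147.3)
s=wrist();save(s,'w2.png')
E
```

```text
clock: 3.57
tool_pos: [0.5025, 0.284, 0.1285]
orientation: [-90.0, -0.0, -147.3]
force: [0.2, 0.7, -0.3]
opening: 0.0874
t 3.57 pos [0.5025 0.284  0.1285] ori [-8.9970e+01 -1.0000e-02 -1.4729e+02] F [ 0.23  0.68 -0.34] op 0.0874
shift cm [0.02 0.05 0.03] levelling rotvec [-0.03  0.01  0.01]
```

View pics/w2.png

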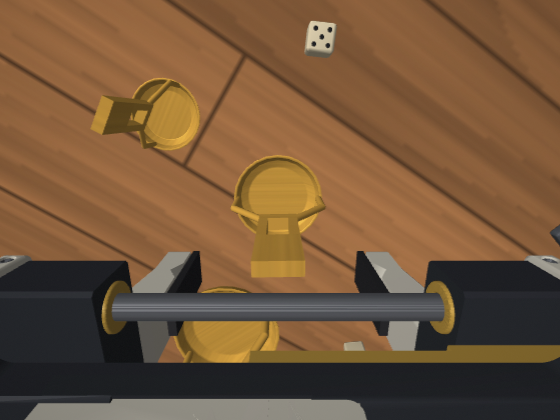

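The plate (251–305, 232–276) stands centred between the fingers. I tare the force, then close.

```bash
cat >> h.py <<'E'
def avgF(n=14):
    F=[]
    for _ in range(n): snapshot('wrist'); F.append(ctrl.get_obs()['force'])
    F=np.array(F);print('F',F.mean(0).round(3),'sem',(F.std(0)/np.sqrt(n)).round(3)); return F.mean(0)
E
python3 -c "
from h import *
avgF()"
python3 -m pendant '[[[0,0,0,0,0,0,0.2],[0,0,0,0,0,0,0.2],[0,0,0,0,0,0,0.2],[0,0,0,0,0,0,0.2],[0,0,0,0,0,0,0.2],[0,0,0,0,0,0,0.2],[0,0,0,0,0,0,0.2]]]'
python3 -m pendant '[[[0,0,0,0,0,0,0.2],[0,0,0,0,0,0,0.2],[0,-0.5,0,0,0,0,0.2],[0,-1,0,0,0,0,0.2],[0,-2,0,0,0,0,0.2],[0,-2,0,0,0,0,0.2],[0,-2,0,0,0,0,0.2],[0,-2,0,0,0,0,0.2],[0,-2,0,0,0,0,0.2],[0,-2,0,0,0,0,0.2],[0,-2,0,0,0,0,0.2],[0,-1,0,0,0,0,0.2]]]'
```

```text
F [ 0.015  0.023 -0.171] sem [0.113 0.158 0.117]
clock: 4.9
tool_pos: [0.5026, 0.2831, 0.1282]
orientation: [-90.0, -0.0, -147.4]
force: [0.3, -0.3, 0.1]
opening: 0.0464
clock: 5.9
tool_pos: [0.5032, 0.2834, 0.2966]
orientation: [-90.0, 0.2, -147.3]
force: [1.2, -0.7, -2.1]
opening: 0.0286
```

```bash

python3 -m pendant '[[[0,0,0,0,7,0,0.2],[0,0,0,0,7,0,0.2],[0,0,0,0,7,0,0.2],[0,0,0,0,7,0,0.2],[0,0,0,0,7,0,0.2],[0,0,0,0,7,0,0.2],[0,0,0,0,2.7,0,0.2],[0,0,0,0,0,0,0.2],[0,0,0,0,0,0,0.2]]]'
python3 - <<'E'
from h import *
avgF(20)
B=np.load('B.npy');c,s=np.cos(B[2]),np.sin(B[2])
go([B[0]-.2*c,B[1]-.2*s,.2966],168)
w=wrist();save(w,'w3.png');a=snapshot('scene');save(a,'s3.png')
E
```

```text
clock: 6.65
tool_pos: [0.5024, 0.283, 0.293]
orientation: [-90.0, -0.0, 168.1]
force: [0.1, -0.9, -3.3]
opening: 0.0284
F [-0.006  0.11  -2.792] sem [0.098 0.115 0.119]
t 7.65 pos [0.5026 0.2832 0.2932] ori [-90.     0.   167.95] F [-0.3   1.12 -3.14] op 0.0287
shift cm [-3.43 -0.34 35.8 ] levelling rotvec [ 0.   -0.05 -0.  ]
```

View pics/w3.png

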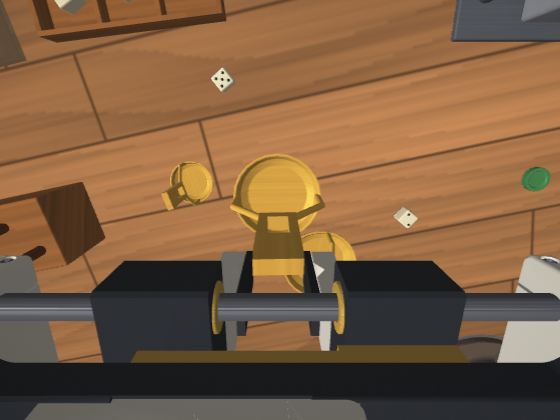

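View pics/s3.png

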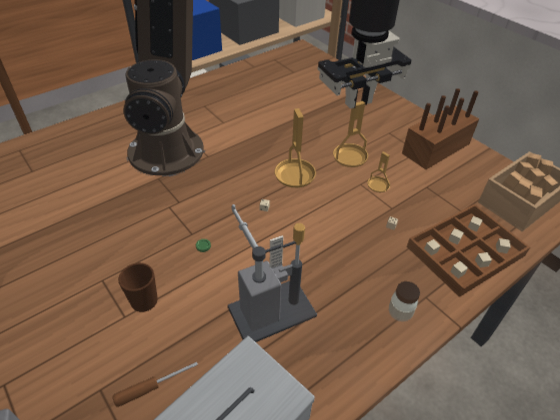

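```bash

python3 -m pendant '[[[-0.1,0,1.5,0,0,0,0.2],[-0.3,0,3,0,0,0,0.2],[-0.3,0,3.3,0,0,0,0.2],[-0.3,0,3.3,0,0,0,0.2],[-0.3,0,3.3,0,0,0,0.2],[-0.3,0,3.3,0,0,0,0.2],[-0.3,0,3.3,0,0,0,0.2],[-0.3,0,3.3,0,0,0,0.2],[-0.3,0,3.3,0,0,0,0.2],[-0.3,0,3.3,0,0,0,0.2],[-0.3,0,3.0,0,0,0,0.2],[-0.3,0,1.9,0,0,0,0.2]]]'
python3 -m pendant '[[[0,0,0,0,0,0,0.2],[0,0,0,0,0,0,0.2],[0,0,0,0,0,0,0.2]]]'
python3 - <<'E'
from h import *
import pickle
w=wrist();save(w,'w4.png');a=snapshot('scene');b=snapshot('top');pickle.dump((w,a,b),open('v4.pkl','wb'));
crop(a,180,100,200,150,4,'s4.png')
B=np.load('B.npy');c,s=np.cos(B[2]),np.sin(B[2])
go([B[0]-.2*c,B[1]-.2*s,.2507],168)
for x in(-.081,-.134):print(proj(w,[B[0]+x*c,B[1]+x*s,.225]))
print(proj(w,[B[0]-.131*c,B[1]-.131*s,.239]))
E
```

```text
clock: 8.75
tool_pos: [0.4599, -0.0767, 0.2936]
orientation: [-90.0, 0.0, 167.9]
force: [0.9, 0.6, -2.9]
opening: 0.0282
clock: 9.0
tool_pos: [0.4609, -0.0742, 0.2933]
orientation: [-90.0, 0.0, 167.9]
force: [-0.2, 1.4, -3.1]
opening: 0.0281
t 9.15 pos [ 0.4611 -0.0734  0.2931] ori [-90.01  -0.   168.01] F [ 0.14 -0.22 -3.39] op 0.0281
shift cm [-0.04  4.24  0.06] levelling rotvec [0.01 0.01 0.  ]
[[277.22860868  62.61916524]]
[[277.47879343 134.32944091]]
[[277.43765571 131.38145968]]
```

View pics/w4.png

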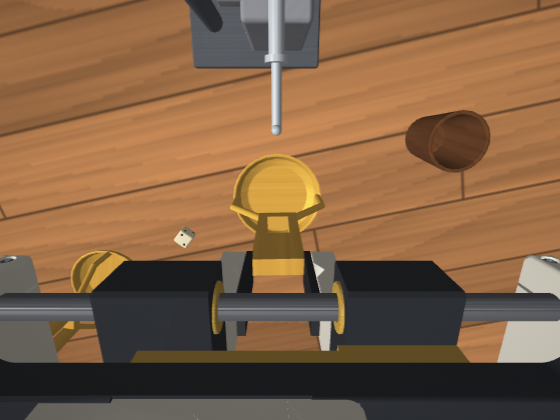

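View pics/s4.png

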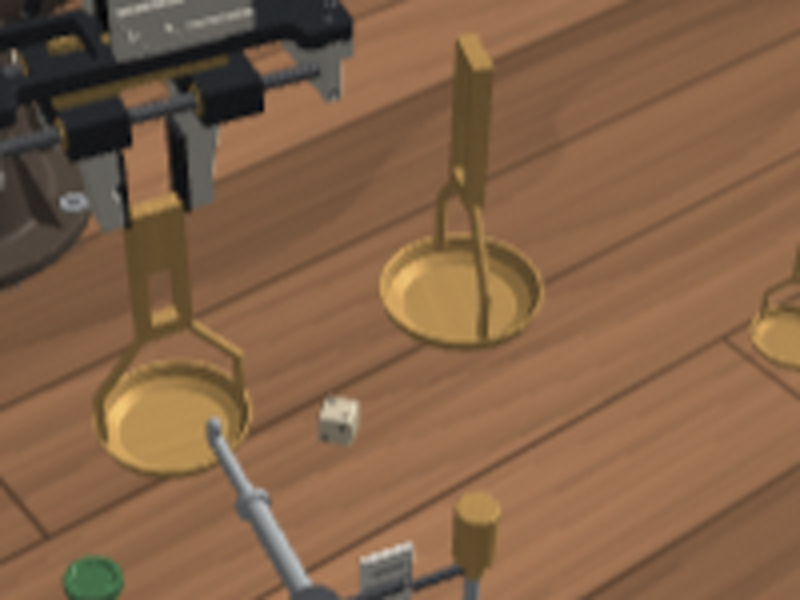

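```bash

python3 - <<'E'
from h import *
import pickle
w,a,b=pickle.load(open('v4.pkl','rb'))
o=ctrl.get_obs();p=o['tool_pos']
f=lambda s,P:((proj(s,P)-[180,100])*4).round(0).tolist()
for dz in(0,.0188,.037,-.0032,-.128,-.112):print(dz,f(a,p+[0,0,dz]),proj(w,p+[0,0,dz]).round(1).tolist())
E
```

```text
0 [[155.0, 259.0]] [[276.7, 243.0]]
0.0188 [[152.0, 230.0]] [[276.6, 255.1]]
0.037 [[150.0, 202.0]] [[276.5, 269.4]]
-0.0032 [[155.0, 263.0]] [[276.8, 241.1]]
-0.128 [[171.0, 432.0]] [[277.2, 195.4]]
-0.112 [[169.0, 412.0]] [[277.2, 199.3]]
```

```bash

python3 -m pendant '[[[0,0.6,0,0,0,0,0.2],[0,0.8,0,0,0,0,0.2],[0,0.8,0,0,0,0,0.2],[0,0.8,0,0,0,0,0.2],[0,0.8,0,0,0,0,0.2],[0,0.4,0,0,0,0,0.2],[-0.6,0,0,0,0,0,0.2],[-1,0,0,0,0,0,0.2],[-1,0,0,0,0,0,0.2],[-0.4,0,0,0,0,0,0.2],[0,0,0,0,0,0,0.2],[0,0,0,0,0,0,0.2]]]'
python3 - <<'E'
from h import *
import pickle
w=wrist();save(w,'w5.png');a=snapshot('scene')
crop(a,190,120,120,100,6,'s5.png')
B=np.load('B.npy');c,s=np.cos(B[2]),np.sin(B[2])
go([B[0]-.106*c,B[1]-.106*s,.2507],168)
E
```

```text
clock: 10.15
tool_pos: [0.491, -0.0805, 0.251]
orientation: [-90.0, -0.0, 167.9]
force: [-0.6, 0.2, -3.0]
opening: 0.028
t 10.25 pos [ 0.4902 -0.0804  0.2511] ori [-9.0000e+01 -3.0000e-02  1.6794e+02] F [-0.51  0.24 -2.12] op 0.0282
shift cm [-6.45  0.04 -0.03] levelling rotvec [-0.   -0.06  0.03]
```

View pics/w5.png

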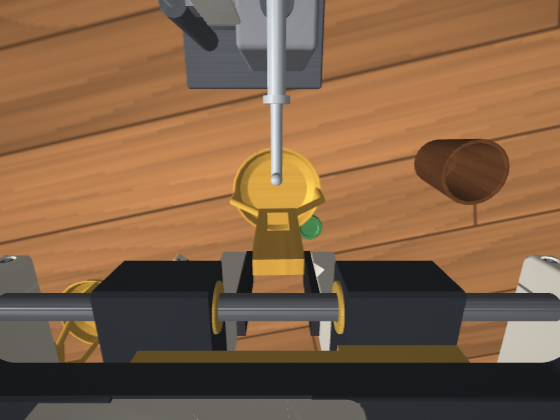

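View pics/s5.png

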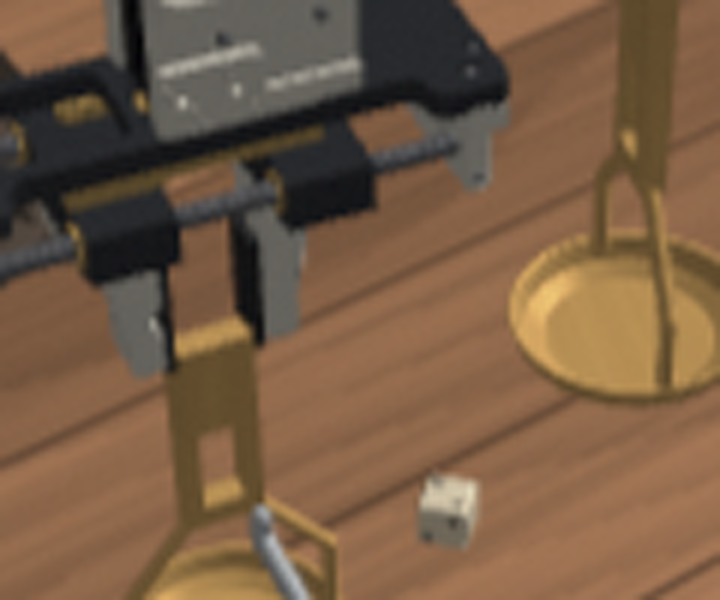

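```bash

python3 -m pendant '[[[-0.5,0,0,0,0,0,0.2],[-0.7,0,0,0,0,0,0.2],[-0.7,0,0,0,0,0,0.2],[-0.5,0,0,0,0,0,0.2],[0,0,0,0,0,0,0.2],[0,0,0,0,0,0,0.2]]]'
python3 - <<'E'
from h import *
import pickle
w=wrist();crop(w,200,80,160,200,3,'w6.png');a=snapshot('scene')
crop(a,190,120,120,100,6,'s6.png')
B=np.load('B.npy');c,s=np.cos(B[2]),np.sin(B[2])
go([B[0]-.106*c,B[1]-.106*s,.2507],168)
E
```

```text
clock: 10.75
tool_pos: [0.5142, -0.0854, 0.2508]
orientation: [-90.0, -0.0, 167.9]
force: [-0.7, -0.7, -2.7]
opening: 0.0281
t 10.85 pos [ 0.5136 -0.0854  0.2509] ori [-8.9990e+01 -5.0000e-02  1.6794e+02] F [-1.11 -0.16 -3.06] op 0.0281
shift cm [-4.06  0.02 -0.03] levelling rotvec [-0.01 -0.06  0.05]
```

View pics/w6.png

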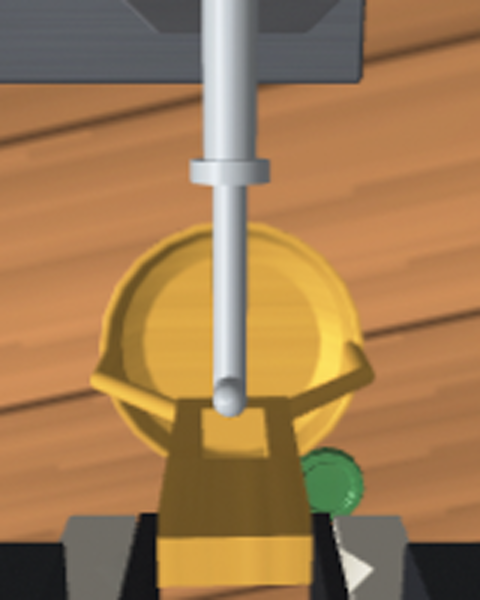

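View pics/s6.png

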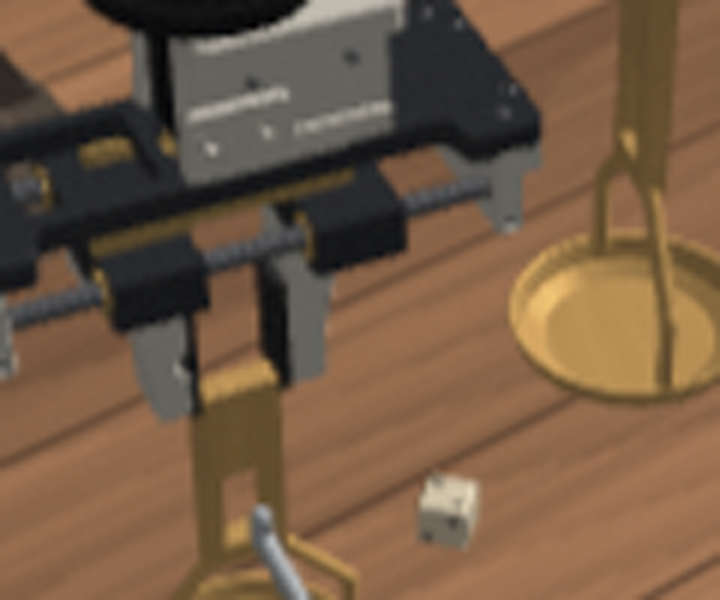

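```bash

python3 -m pendant '[[[-0.2,0,-0.1,0,0,0,0.2],[-0.4,0,0,0,0,0,0.2],[-0.4,0,0,0,0,0,0.2],[-0.5,0,0,0,0,0,0.2],[-0.5,0,0,0,0,0,0.2],[-0.5,0,0,0,0,0,0.2],[-0.5,0,0,0,0,0,0.2],[-0.5,0,0,0,0,0,0.2],[-0.4,0,0,0,0,0,0.2],[-0.2,0,0,0,0,0,0.2],[0,0,0,0,0,0,0.2],[0,0,0,0,0,0,0.2]]]'
python3 - <<'E'
from h import *
import pickle
w=wrist();crop(w,200,80,160,200,3,'w7.png');a=snapshot('scene')
crop(a,190,120,120,130,5,'s7.png');pickle.dump(a,open('s7.pkl','wb'))
B=np.load('B.npy');c,s=np.cos(B[2]),np.sin(B[2])
go([B[0]-.106*c,B[1]-.106*s,.2507],168)
E
```

```text
clock: 11.85
tool_pos: [0.5542, -0.0929, 0.251]
orientation: [-90.0, -0.0, 167.9]
force: [-1.0, -0.2, -2.5]
opening: 0.0283
t 11.95 pos [ 0.554  -0.0929  0.2512] ori [-9.0000e+01 -1.0000e-02  1.6795e+02] F [ 0.   -0.04 -2.71] op 0.0284
shift cm [0.04 0.05 0.08] levelling rotvec [ 0.   -0.05  0.01]
```

View pics/w7.png

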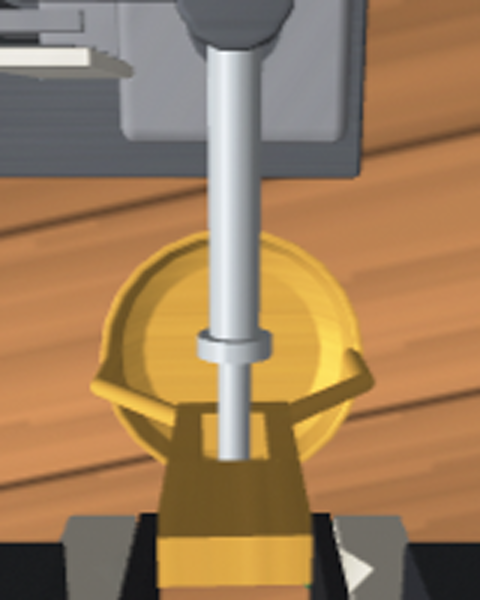

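View pics/s7.png

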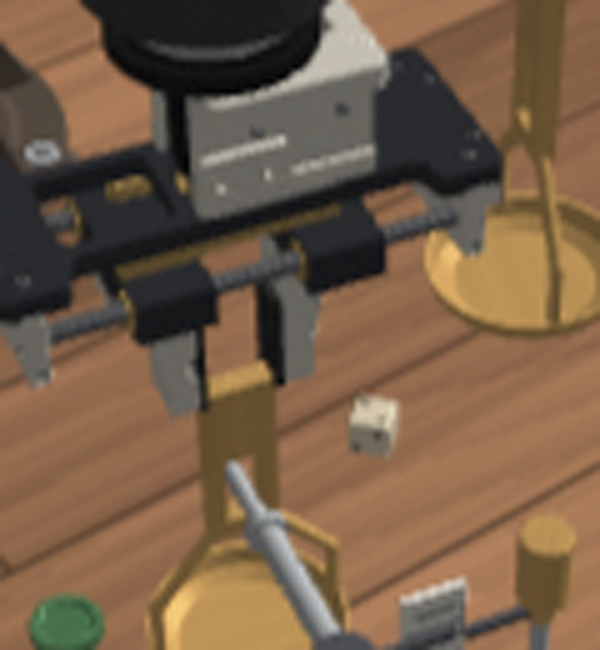

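The rod runs through the slot, a little right of centre at crop (235,430). Its collar is clear of the plate. I ease it down at about 12 mm/s.

```bash

python3 -m pendant '[[[0,0.1,0,0,0,0,0.2],[0,0.1,0,0,0,0,0.2],[0,0.1,0,0,0,0,0.2],[0,0.1,0,0,0,0,0.2],[0,0.1,0,0,0,0,0.2],[0,0.1,0,0,0,0,0.2],[0,0.1,0,0,0,0,0.2],[0,0.1,0,0,0,0,0.2],[0,0.1,0,0,0,0,0.2],[0,0.1,0,0,0,0,0.2],[0,0.1,0,0,0,0,0.2],[0,0.1,0,0,0,0,0.2]]]'
python3 -m pendant '[[[0,0.1,0,0,0,0,0.2],[0,0.1,0,0,0,0,0.2],[0,0.1,0,0,0,0,0.2],[0,0.1,0,0,0,0,0.2],[0,0.1,0,0,0,0,0.2],[0,0.1,0,0,0,0,0.2],[0,0.1,0,0,0,0,0.2],[0,0.1,0,0,0,0,0.2],[0,0.1,0,0,0,0,0.2],[0,0.1,0,0,0,0,0.2],[0,0.1,0,0,0,0,0.2],[0,0.1,0,0,0,0,0.2]]]'
python3 -m pendant '[[[0,0.08,0,0,0,0,0.2],[0,0.08,0,0,0,0,0.2],[0,0.08,0,0,0,0,0.2],[0,0.08,0,0,0,0,0.2],[0,0.08,0,0,0,0,0.2],[0,0.08,0,0,0,0,0.2],[0,0.08,0,0,0,0,0.2],[0,0.08,0,0,0,0,0.2],[0,0.08,0,0,0,0,0.2],[0,0.08,0,0,0,0,0.2],[0,0,0,0,0,0,0.2],[0,0,0,0,0,0,0.2]]]'
python3 - <<'E'
from h import *
avgF(20)
go(None)
a=snapshot('scene')
crop(a,190,120,120,130,5,'s8.png')
E
```

```text
clock: 12.95
tool_pos: [0.5542, -0.0929, 0.239]
orientation: [-90.0, -0.0, 168.0]
force: [0.2, 0.5, -2.4]
opening: 0.0281
clock: 13.95
tool_pos: [0.5543, -0.0929, 0.2271]
orientation: [-90.0, 0.0, 168.0]
force: [-0.6, 0.5, -2.2]
opening: 0.0284
clock: 14.95
tool_pos: [0.5543, -0.0929, 0.2192]
orientation: [-90.0, 0.0, 168.0]
force: [0.2, 0.2, -2.1]
opening: 0.0284
F [ 0.189 -0.021 -1.345] sem [0.113 0.103 0.123]
t 15.95 pos [ 0.5542 -0.0929  0.2192] ori [-90.     0.   167.95] F [ 0.72  0.2  -2.21] op 0.0282
```

View pics/s8.png

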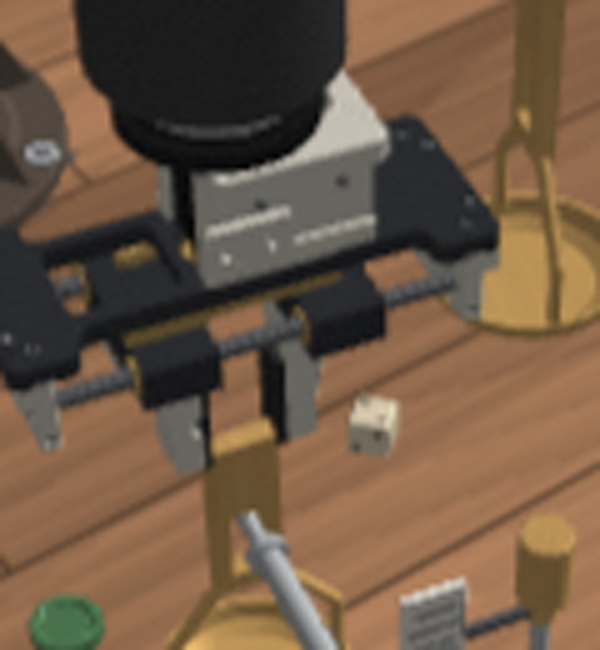

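```bash

python3 -m pendant '[[[0,0.08,0,0,0,0,0.2],[0,0.08,0,0,0,0,0.2],[0,0.08,0,0,0,0,0.2],[0,0.08,0,0,0,0,0.2],[0,0.08,0,0,0,0,0.2],[0,0.08,0,0,0,0,0.2],[0,0.08,0,0,0,0,0.2],[0,0.08,0,0,0,0,0.2],[0,0.08,0,0,0,0,0.2],[0,0.08,0,0,0,0,0.2],[0,0.08,0,0,0,0,0.2],[0,0.08,0,0,0,0,0.2]]]'
python3 -m pendant '[[[0,0.05,0,0,0,0,0.2],[0,0,0,0,0,0,0.2],[0,0,0,0,0,0,0.2]]]'
python3 - <<'E'
from h import *
avgF(60)
go(None)
a=snapshot('scene')
crop(a,190,120,120,130,5,'s9.png')
E
```

```text
clock: 17.0
tool_pos: [0.5543, -0.0929, 0.2095]
orientation: [-90.0, 0.0, 168.0]
force: [0.7, 0.2, -0.9]
opening: 0.0283
clock: 17.25
tool_pos: [0.5542, -0.0929, 0.2091]
orientation: [-90.0, 0.0, 168.0]
force: [0.3, 0.0, -1.3]
opening: 0.0278
F [-0.036  0.067 -0.499] sem [0.053 0.073 0.07 ]
t 20.25 pos [ 0.5542 -0.0929  0.209 ] ori [-90.    -0.   167.95] F [-0.4   0.19  0.13] op 0.0285
```

```bash

python3 -m pendant '[[[0,0.05,0,0,0,0,0.2],[0,0.05,0,0,0,0,0.2],[0,0.05,0,0,0,0,0.2],[0,0.05,0,0,0,0,0.2],[0,0.05,0,0,0,0,0.2],[0,0.05,0,0,0,0,0.2],[0,0.05,0,0,0,0,0.2],[0,0,0,0,0,0,0.2],[0,0,0,0,0,0,0.2],[0,0,0,0,0,0,0.2]]]'
python3 - <<'E'
from h import *
avgF(70)
go(None)
E
```

```text
clock: 21.13
tool_pos: [0.5543, -0.0929, 0.2056]
orientation: [-90.0, 0.0, 168.0]
force: [0.0, -0.3, -0.8]
opening: 0.0282
F [ 0.054  0.053 -0.175] sem [0.058 0.064 0.058]
t 24.63 pos [ 0.5542 -0.0929  0.2055] ori [-90.    -0.   167.95] F [ 0.01  0.22 -0.87] op 0.0285
```

```bash

python3 -m pendant '[[[0,0.04,0,0,0,0,0.2],[0,0.04,0,0,0,0,0.2],[0,0,0,0,0,0,0.2],[0,0,0,0,0,0,0.2],[0,0,0,0,0,0,0.38],[0,0,0,0,0,0,0.44],[0,0,0,0,0,0,0.5],[0,0,0,0,0,0,0.5],[0,0,0,0,0,0,0.5],[0,0,0,0,0,0,0.5]]]'
python3 - <<'E'
from h import *
go(None)
w=wrist();save(w,'w10.png');a=snapshot('scene')
crop(a,190,140,130,120,5,'s10.png')
E
```

```text
clock: 25.47
tool_pos: [0.5542, -0.0929, 0.2048]
orientation: [-90.0, 0.0, 168.0]
force: [0.3, -0.7, 0.4]
opening: 0.0434
t 25.47 pos [ 0.5542 -0.0929  0.2048] ori [-90.     0.   167.95] F [ 0.28 -0.71  0.4 ] op 0.0434
```

View pics/w10.png

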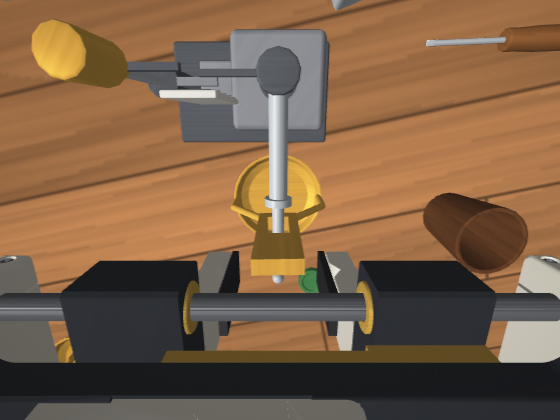

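View pics/s10.png

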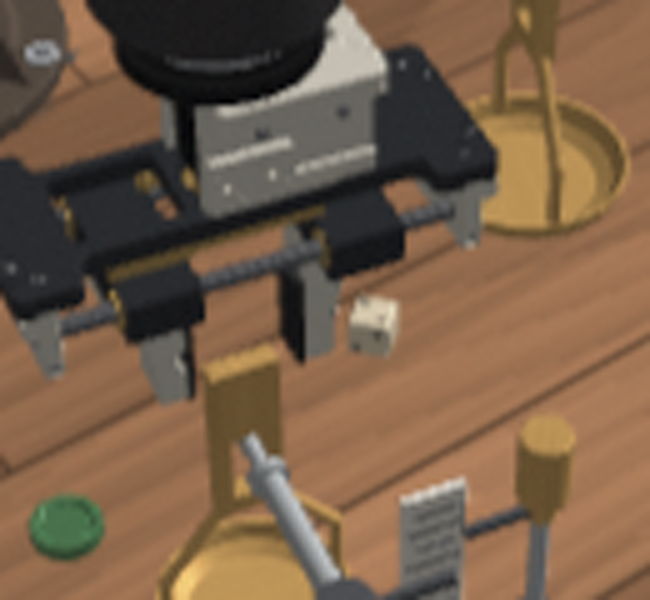

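Released: the fingers are clear on both sides (plate 251–305, fingers at 238 and 318), and the pan has not moved. I rise straight up.

```bash

python3 -m pendant '[[[0,0,0,0,0,0,0.5],[0,-0.3,0,0,0,0,0.5],[0,-0.8,0,0,0,0,0.5],[0,-1.2,0,0,0,0,0.5],[0,-1.5,0,0,0,0,0.5],[0,-1.5,0,0,0,0,0.5],[0,-1.5,0,0,0,0,0.5],[0,-1.5,0,0,0,0,0.5],[0,-1.5,0,0,0,0,0.3],[0,-1.5,0,0,0,0,0],[0,-0.8,0,0,0,0,0],[0,0,0,0,0,0,0]]]'
python3 - <<'E'
from h import *
import pickle
go([.674,-.0315,.30],168)
w=wrist();save(w,'w11.png');a=snapshot('scene');b=snapshot('top')
pickle.dump((w,a,b),open('v11.pkl','wb'))
crop(a,220,190,110,90,7,'s11.png')
E
```

```text
clock: 26.57
tool_pos: [0.5551, -0.093, 0.3283]
orientation: [-90.0, 0.2, 168.0]
force: [-1.3, 0.7, -0.4]
opening: 0.0226
t 26.57 pos [ 0.5551 -0.093   0.3283] ori [-90.05   0.21 167.96] F [-1.25  0.72 -0.42] op 0.0226
shift cm [-10.33   2.87  -8.5 ] levelling rotvec [ 0.05 -0.04 -0.21]
```

View pics/w11.png

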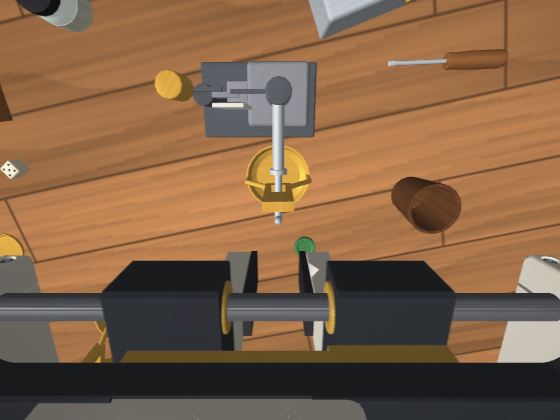

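View pics/s11.png

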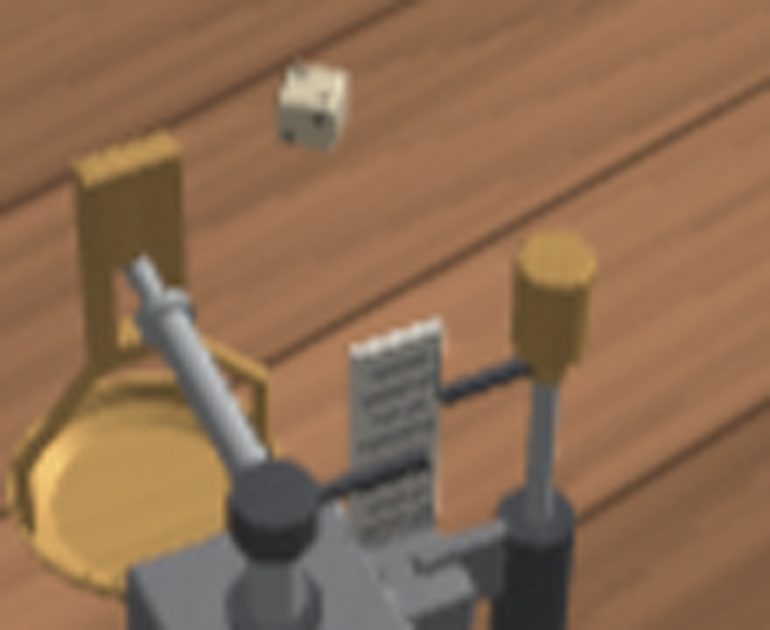

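```bash
cat > meas.py <<'E'
from h import *
B=np.load('B.npy')
def zof(s,L,v):
    c,sn=np.cos(B[2]),np.sin(B[2]);xy=[B[0]+c*L[0]-sn*L[1],B[1]+sn*L[0]+c*L[1]]
    z=np.linspace(.1,.3,2001);p=proj(s,np.c_[np.full_like(z,xy[0]),np.full_like(z,xy[1]),z]);i=np.argmin(abs(p[:,1]-v));return round(z[i],4),p[i].round(1)
E
python3 - <<'E'
from meas import *
import pickle
w,a,b=pickle.load(open('v11.pkl','rb'))
f=lambda u,v:(220+u/7,190+v/7)
print('hook',zof(a,(0,.047),f(430,462)[1]),f(430,462))
print('index',zof(a,(0,.051),f(445,398)[1]),f(445,398))
print('knobtop',zof(a,(0,.085),f(556,260)[1]),f(556,260))
print(tri([(a,f(556,260)),(w,(168,84))]), atz(w,(168,84),.265))
crop(w,130,40,160,120,5,'w11c.png')
E
```

```text
hook (np.float64(0.1938), array([279.9, 256. ])) (281.42857142857144, 256.0)
index (np.float64(0.2201), array([282. , 246.8])) (283.57142857142856, 246.85714285714286)
knobtop (np.float64(0.2616), array([298.5, 227.1])) (299.42857142857144, 227.14285714285714)
[ 0.67535843 -0.03117454  0.26112787] [ 0.67455056 -0.03282674  0.265     ]
```

View pics/w11c.png

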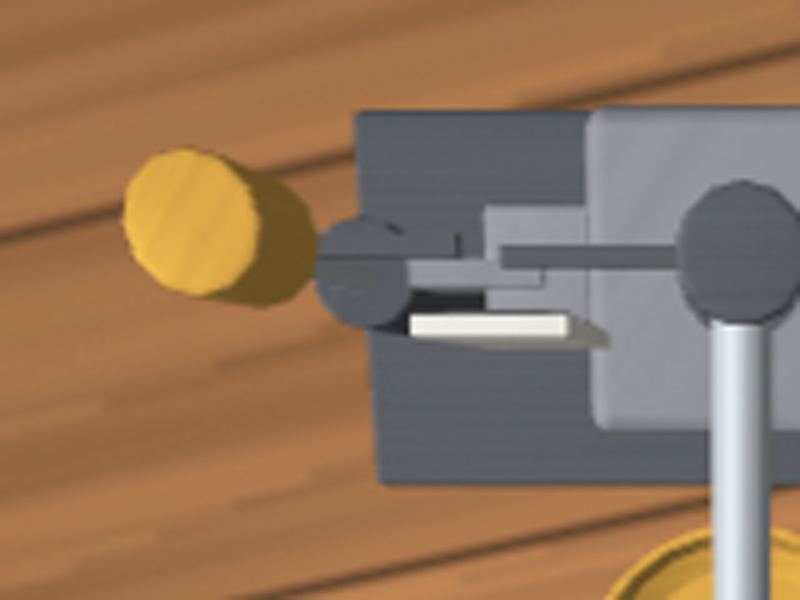

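```bash

python3 -m pendant '[[[-0.6,0,-0.5,0,0,0,0],[-1.3,0,-1,0,0,0,0],[-1.4,0,-1.2,0,0,0,0],[-1.4,0,-1.2,0,0,0,0],[-1.4,0,-1.2,0,0,0,0],[-1.4,0,-1.2,0,0,0,0],[-1.4,0,-1.1,0,0,0,0],[-1,0,-0.8,0,0,0,0],[-0.5,0,-0.3,0,0,0,0],[0,1,0,0,0,0,0],[0,1,0,0,0,0,0],[0,0.6,0,0,0,0,0]]]'
python3 -m pendant '[[[0,0.5,0,0,0,0,0],[0,0,0,0,0,0,0],[0,0,0,0,0,0,0]]]'
python3 - <<'E'
from h import *
go([.675,-.032,.2655],168)
w=wrist();save(w,'w12.png');a=snapshot('scene')
crop(a,220,160,130,110,6,'s12.png')
E
```

```text
clock: 27.72
tool_pos: [0.6725, -0.0317, 0.2974]
orientation: [-90.0, -0.1, 167.9]
force: [0.0, 0.1, -0.8]
opening: 0.0006
clock: 27.97
tool_pos: [0.6733, -0.0318, 0.2949]
orientation: [-90.0, 0.0, 167.9]
force: [0.6, -0.2, -0.2]
opening: 0.0004
t 27.97 pos [ 0.6733 -0.0318  0.2949] ori [-89.99   0.   167.94] F [ 0.58 -0.21 -0.23] op 0.0004
shift cm [-0.17  2.94 -0.02] levelling rotvec [-0.01 -0.06 -0.  ]
```

View pics/w12.png

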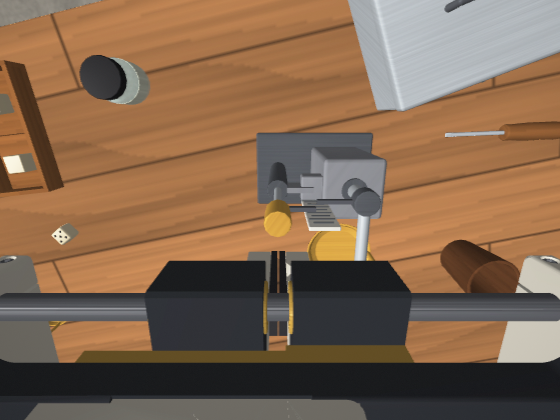

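View pics/s12.png

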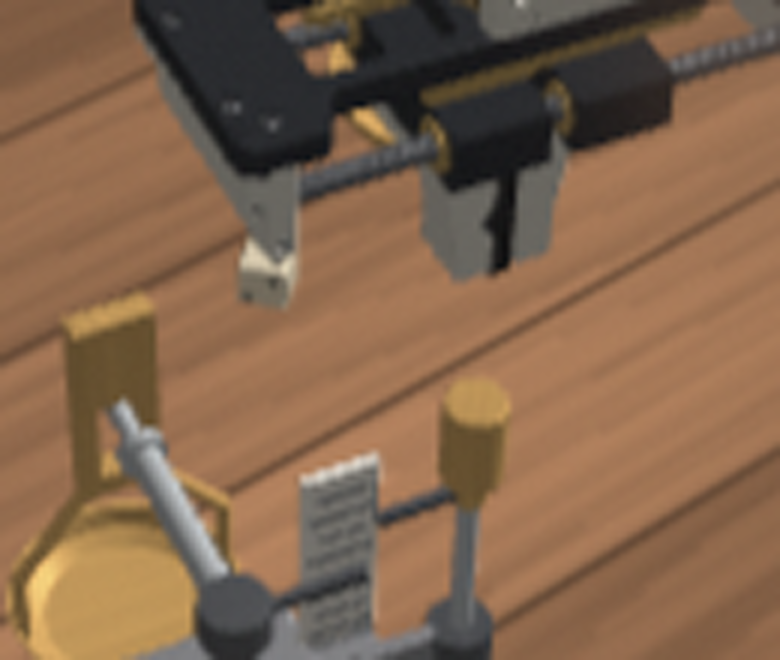

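```bash

python3 - <<'E'
from h import *
a=snapshot('scene');p=ctrl.get_obs()['tool_pos']
for d in (0,.0188,.03):print(d,((proj(a,p+[0,0,d])-[220,160])*6).round(0))
print(((proj(a,[.675,-.032,.2655])-[220,160])*6).round(0))
E
python3 -m pendant '[[[-0.2,0.5,0,0,0,0,0],[0,0.5,0,0,0,0,0],[0,0.5,0,0,0,0,0],[0,0.4,0,0,0,0,0],[0,0,0,0,0,0,0],[0,0,0,0,0,0,0]]]'
python3 - <<'E'
from h import *
avgF(8)
go([.675,-.032,.2655],168)
w=wrist();save(w,'w13.png');a=snapshot('scene')
crop(a,220,160,130,110,6,'s13.png')
E
```

```text
0 [[477. 326.]]
0.0188 [[480. 284.]]
0.03 [[482. 258.]]
[[473. 395.]]
clock: 28.62
tool_pos: [0.6754, -0.032, 0.2752]
orientation: [-90.0, -0.0, 168.0]
force: [0.2, -0.2, -0.1]
opening: 0.0006
F [-0.138  0.017 -0.283] sem [0.207 0.187 0.17 ]
t 29.02 pos [ 0.6757 -0.0319  0.276 ] ori [-9.0010e+01  2.0000e-02  1.6795e+02] F [ 0.88 -0.19 -0.22] op 0.0003
shift cm [0.07 1.05 0.03] levelling rotvec [ 0.01 -0.05 -0.02]
```

View pics/s13.png

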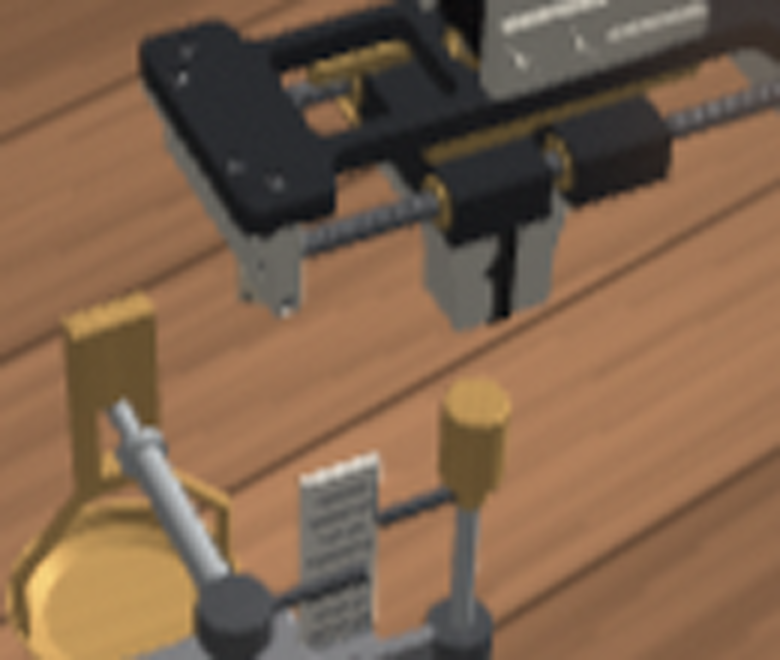

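```bash

python3 -m pendant '[[[0,0.2,0,0,0,0,0],[0,0.2,0,0,0,0,0],[0,0.2,0,0,0,0,0],[0,0.2,0,0,0,0,0],[0,0.2,0,0,0,0,0],[0,0.2,0,0,0,0,0],[0,0.2,0,0,0,0,0],[0,0,0,0,0,0,0]]]'
python3 - <<'E'
from h import *
avgF(10)
go(None)
w=wrist();save(w,'w14.png');a=snapshot('scene')
crop(a,220,160,130,110,6,'s14.png')
E
```

```text
clock: 29.78
tool_pos: [0.6754, -0.0319, 0.2611]
orientation: [-90.0, -0.0, 167.9]
force: [0.2, -0.3, -0.6]
opening: 0.0
F [-0.354  0.45   0.024] sem [0.131 0.175 0.186]
t 30.28 pos [ 0.6757 -0.0319  0.2618] ori [-9.0000e+01  1.0000e-02  1.6795e+02] F [-0.29  0.5  -0.72] op 0.0007
```

View pics/s14.png

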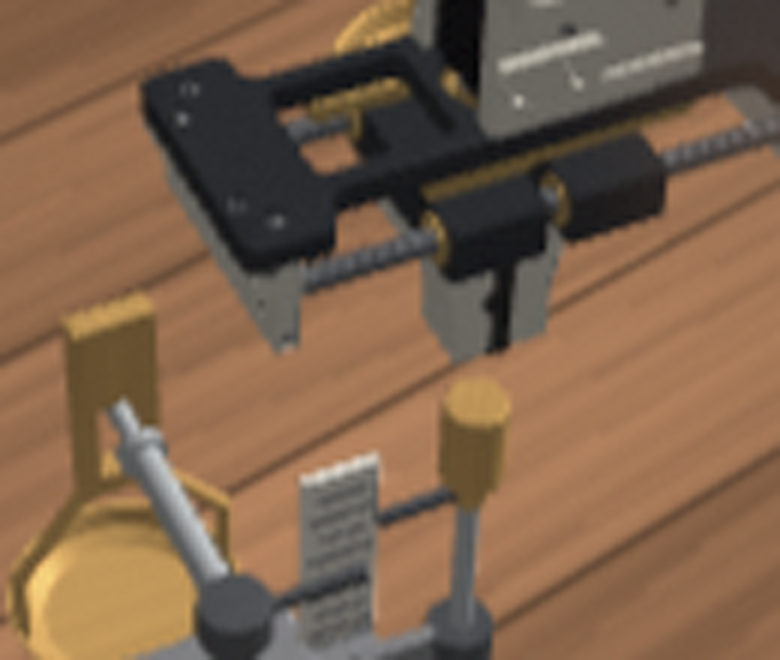

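```bash

python3 -m pendant '[[[0,0.15,0,0,0,0,0],[0,0.15,0,0,0,0,0],[0,0.15,0,0,0,0,0],[0,0.15,0,0,0,0,0],[0,0.15,0,0,0,0,0],[0,0.15,0,0,0,0,0],[0,0.15,0,0,0,0,0],[0,0.15,0,0,0,0,0],[0,0.1,0,0,0,0,0],[0,0,0,0,0,0,0]]]'
python3 -m pendant '[[[0,0.1,0,0,0,0,0],[0,0.1,0,0,0,0,0],[0,0.1,0,0,0,0,0],[0,0.1,0,0,0,0,0],[0,0.1,0,0,0,0,0],[0,0,0,0,0,0,0]]]'
python3 - <<'E'
from h import *
avgF(6)
go(None)
w=wrist();save(w,'w15.png');a=snapshot('scene')
crop(a,220,160,130,110,6,'s15.png')
E
```

```text
clock: 31.22
tool_pos: [0.6755, -0.0319, 0.2485]
orientation: [-90.0, -0.0, 167.9]
force: [1.0, 0.2, -0.9]
opening: 0.0005
clock: 31.72
tool_pos: [0.6755, -0.0319, 0.2435]
orientation: [-90.0, -0.0, 167.9]
force: [-0.1, 0.2, -0.2]
opening: 0.0005
F [-0.059  0.049 -0.017] sem [0.213 0.133 0.231]
t 32.02 pos [ 0.6757 -0.0319  0.2438] ori [-90.     0.   167.95] F [0.24 0.3  0.33] op 0.0007
```

View pics/s15.png

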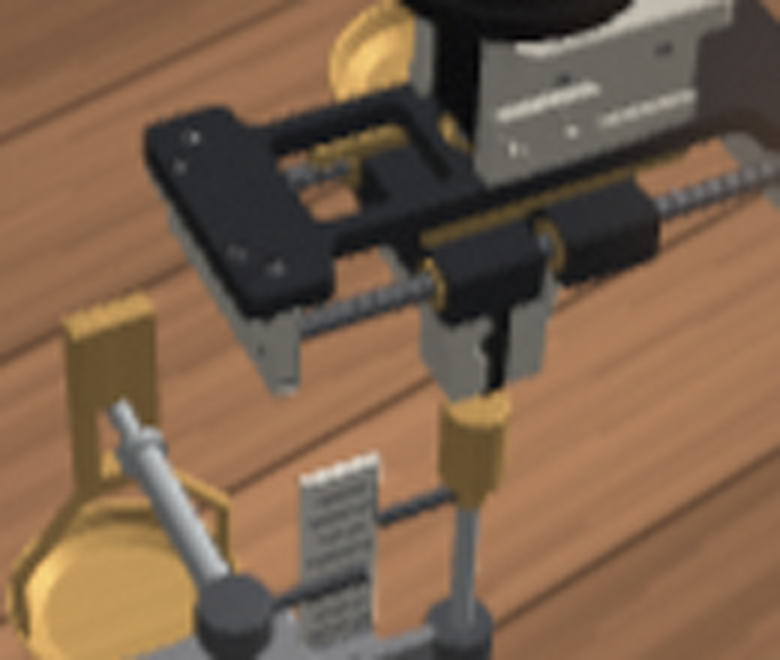

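View pics/w15.png

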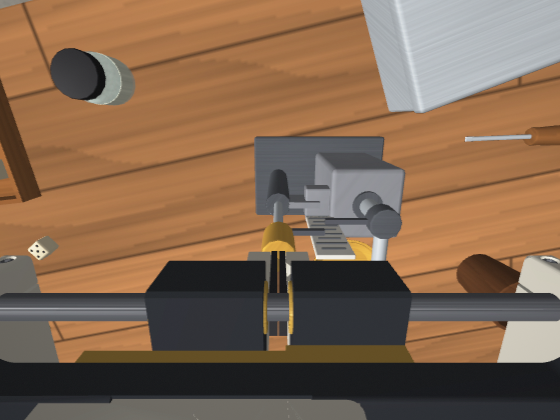

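```bash

python3 -m pendant '[[[0,0.08,0,0,0,0,0],[0,0.08,0,0,0,0,0],[0,0.08,0,0,0,0,0],[0,0,0,0,0,0,0]]]'
python3 -m pendant '[[[0,0.08,0,0,0,0,0],[0,0.08,0,0,0,0,0],[0,0.08,0,0,0,0,0],[0,0,0,0,0,0,0]]]'
python3 -m pendant '[[[0,0.08,0,0,0,0,0],[0,0.08,0,0,0,0,0],[0,0.08,0,0,0,0,0],[0,0,0,0,0,0,0]]]'
python3 - <<'E'
from h import *
avgF(6)
go(None)
w=wrist();a=snapshot('scene')
crop(a,220,160,130,110,6,'s16.png')
E
```

```text
clock: 32.45
tool_pos: [0.6755, -0.0319, 0.2411]
orientation: [-90.0, -0.0, 168.0]
force: [-0.7, -0.9, -0.0]
opening: 0.0004
clock: 32.78
tool_pos: [0.6755, -0.0319, 0.2387]
orientation: [-90.0, -0.0, 168.0]
force: [-0.4, 0.6, 0.0]
opening: 0.0007
clock: 33.12
tool_pos: [0.6755, -0.0319, 0.2363]
orientation: [-90.0, -0.0, 168.0]
force: [-0.2, 0.1, -0.4]
opening: 0.0004
F [ 0.139  0.344 -0.222] sem [0.267 0.279 0.31 ]
t 33.42 pos [ 0.6757 -0.0319  0.2366] ori [-9.0000e+01  1.0000e-02  1.6795e+02] F [-0.27 -0.75 -0.43] op 0.0008
```

View pics/s16.png

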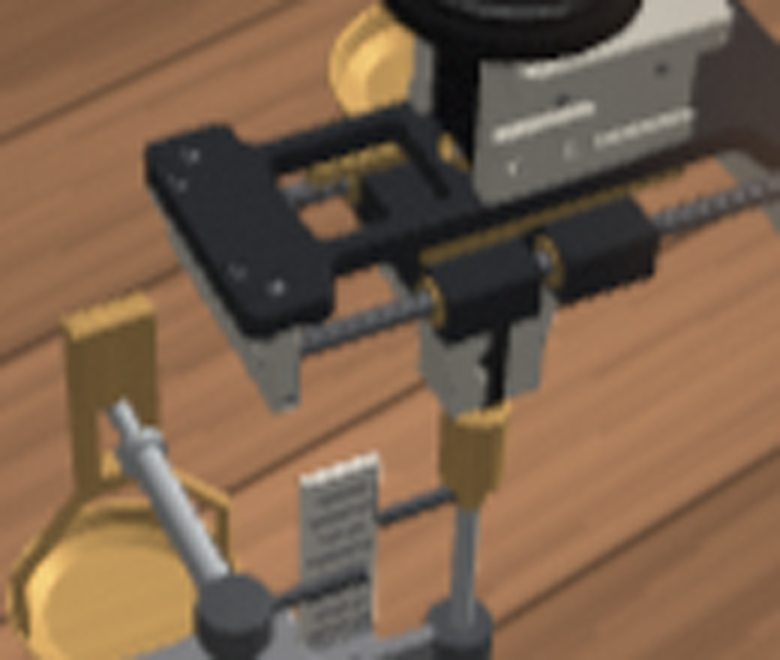

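```bash

python3 -m pendant '[[[0,0.08,0,0,0,0,0],[0,0.08,0,0,0,0,0],[0,0.08,0,0,0,0,0],[0,0,0,0,0,0,0]]]'
python3 -m pendant '[[[0,0.08,0,0,0,0,0],[0,0.08,0,0,0,0,0],[0,0.08,0,0,0,0,0],[0,0,0,0,0,0,0]]]'
python3 - <<'E'
from h import *
avgF(8)
go(None)
w=wrist();a=snapshot('scene');save(w,'w17.png')
crop(a,220,160,130,110,6,'s17.png')
E
```

```text
clock: 33.85
tool_pos: [0.6755, -0.0319, 0.2339]
orientation: [-90.0, -0.0, 167.9]
force: [1.3, -0.4, -0.1]
opening: 0.0001
clock: 34.18
tool_pos: [0.6755, -0.0319, 0.2315]
orientation: [-90.0, -0.0, 168.0]
force: [0.2, 0.3, -0.9]
opening: 0.0004
F [0.244 0.028 0.246] sem [0.122 0.171 0.177]
t 34.58 pos [ 0.6757 -0.0319  0.2318] ori [-9.0000e+01  1.0000e-02  1.6795e+02] F [ 0.36 -0.12  1.05] op 0.0005
```

View pics/s17.png

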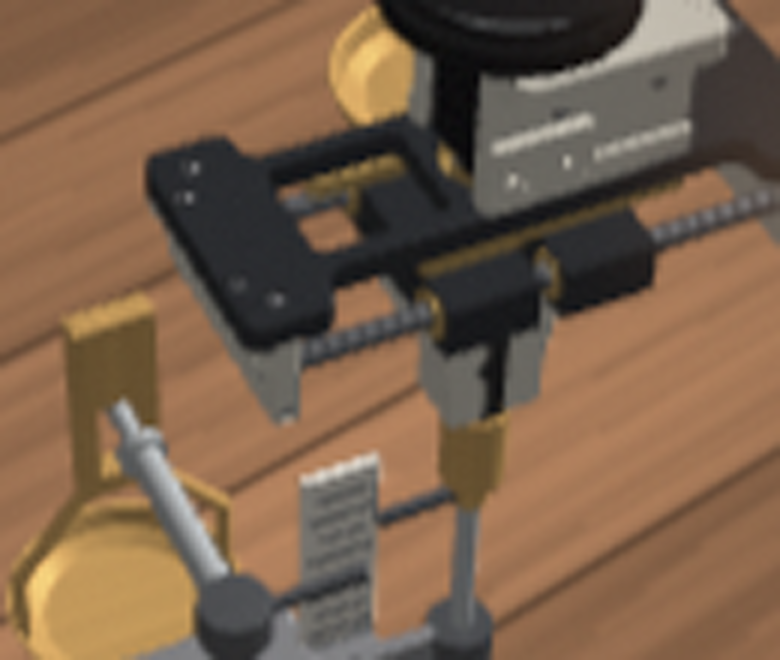

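```bash
python3 -c "
from h import *
w=wrist();crop(w,220,200,130,110,6,'w17c.png')"
```

```text
(no output)
```

View pics/w17c.png

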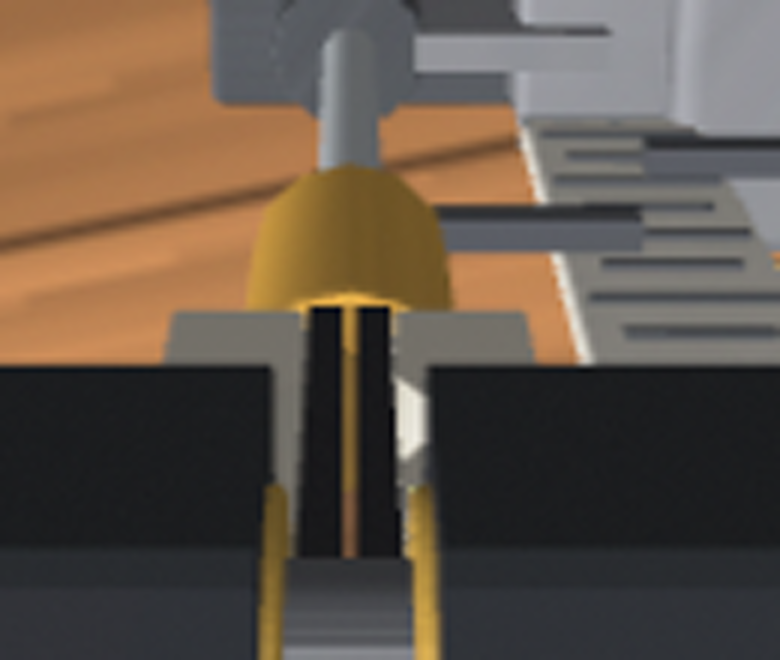

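```bash

for i in 1 2; do :; done
python3 -m pendant '[[[0,0.08,0,0,0,0,0],[0,0.08,0,0,0,0,0],[0,0.08,0,0,0,0,0],[0,0,0,0,0,0,0]]]'
python3 -c "
from h import *
avgF(4)"
python3 -m pendant '[[[0,0.08,0,0,0,0,0],[0,0.08,0,0,0,0,0],[0,0.08,0,0,0,0,0],[0,0,0,0,0,0,0]]]'
python3 - <<'E'
from h import *
avgF(8)
go(None)
w=wrist();a=snapshot('scene');crop(w,220,200,130,110,6,'w18.png')
crop(a,220,160,130,110,6,'s18.png')
E
```

```text
clock: 35.07
tool_pos: [0.6757, -0.0319, 0.2296]
orientation: [-90.0, 0.0, 168.0]
force: [-1.0, 0.8, 2.8]
opening: 0.0003
F [-0.351  0.406  2.659] sem [0.186 0.106 0.152]
clock: 35.6
tool_pos: [0.6757, -0.0319, 0.2268]
orientation: [-90.0, 0.0, 167.9]
force: [0.1, -0.1, 1.7]
opening: 0.0009
F [ 0.584 -0.184  1.172] sem [0.201 0.135 0.137]
t 36.0 pos [ 0.6756 -0.0319  0.2268] ori [-9.0000e+01 -1.0000e-02  1.6795e+02] F [-0.17  0.73  0.57] op 0.0002
```

View pics/s18.png

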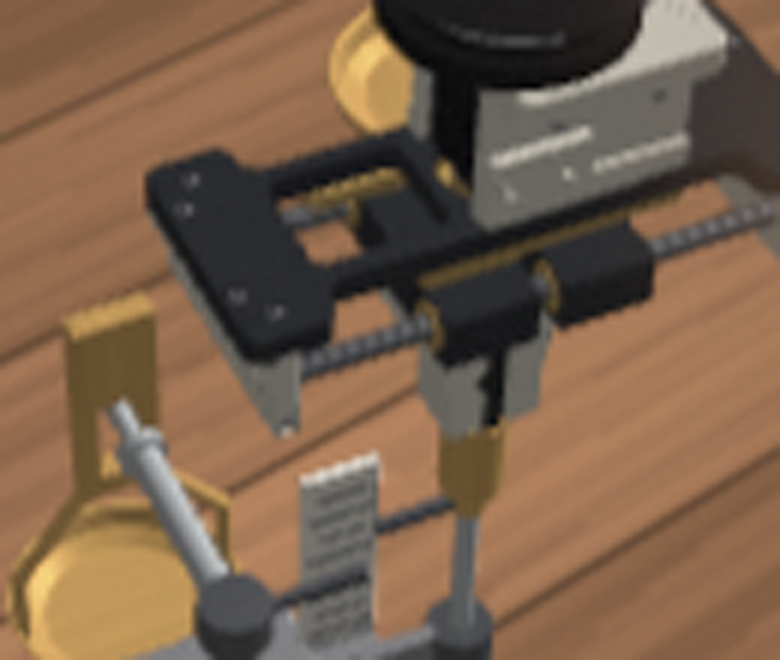

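View pics/w18.png

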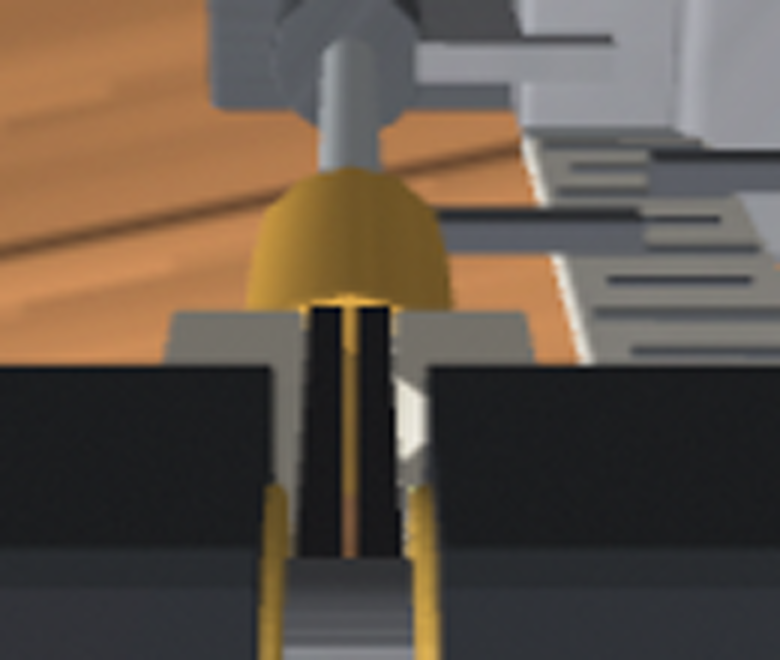

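Contact: the index is moving down with the fingertips. I keep pushing slowly.

```bash

python3 -m pendant '[[[0,0.12,0,0,0,0,0],[0,0.12,0,0,0,0,0],[0,0.12,0,0,0,0,0],[0,0.12,0,0,0,0,0],[0,0.12,0,0,0,0,0],[0,0.12,0,0,0,0,0],[0,0.12,0,0,0,0,0],[0,0.12,0,0,0,0,0],[0,0,0,0,0,0,0]]]'
python3 -m pendant '[[[0,0.12,0,0,0,0,0],[0,0.12,0,0,0,0,0],[0,0.12,0,0,0,0,0],[0,0.12,0,0,0,0,0],[0,0.12,0,0,0,0,0],[0,0.12,0,0,0,0,0],[0,0,0,0,0,0,0]]]'
python3 - <<'E'
from h import *
import pickle
go(None)
w=wrist();a=snapshot('scene');crop(w,220,200,130,110,6,'w19.png')
crop(a,250,210,70,60,11,'s19.png');pickle.dump((a,w),open('v19.pkl','wb'))
crop(a,220,160,130,110,6,'s19b.png')
E
```

```text
clock: 36.85
tool_pos: [0.6756, -0.0319, 0.217]
orientation: [-90.0, -0.0, 167.9]
force: [-0.5, 0.3, 0.2]
opening: 0.0003
clock: 37.43
tool_pos: [0.6756, -0.0319, 0.2098]
orientation: [-90.0, -0.0, 168.0]
force: [-0.1, 0.5, 0.8]
opening: 0.0003
t 37.43 pos [ 0.6756 -0.0319  0.2098] ori [-9.0000e+01 -1.0000e-02  1.6795e+02] F [-0.14  0.49  0.82] op 0.0003
```

View pics/s19.png

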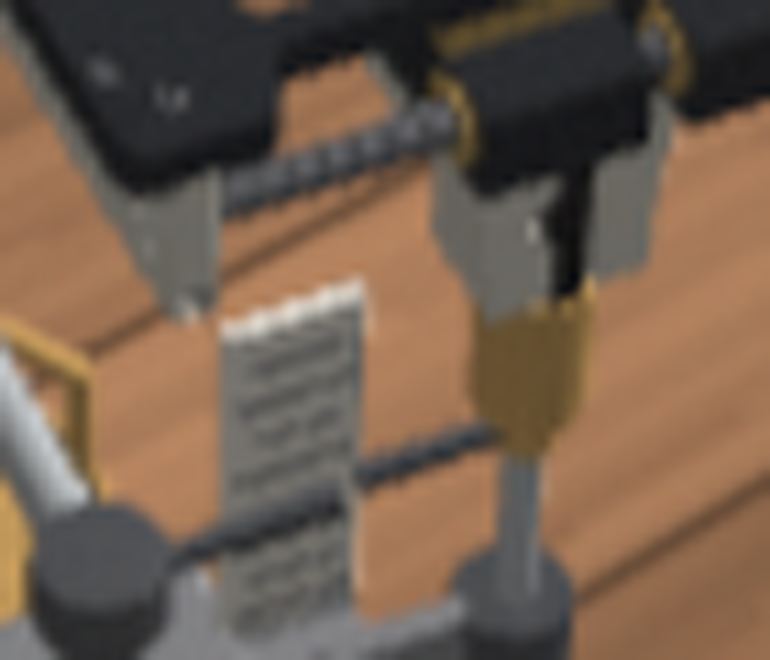

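View pics/s19b.png

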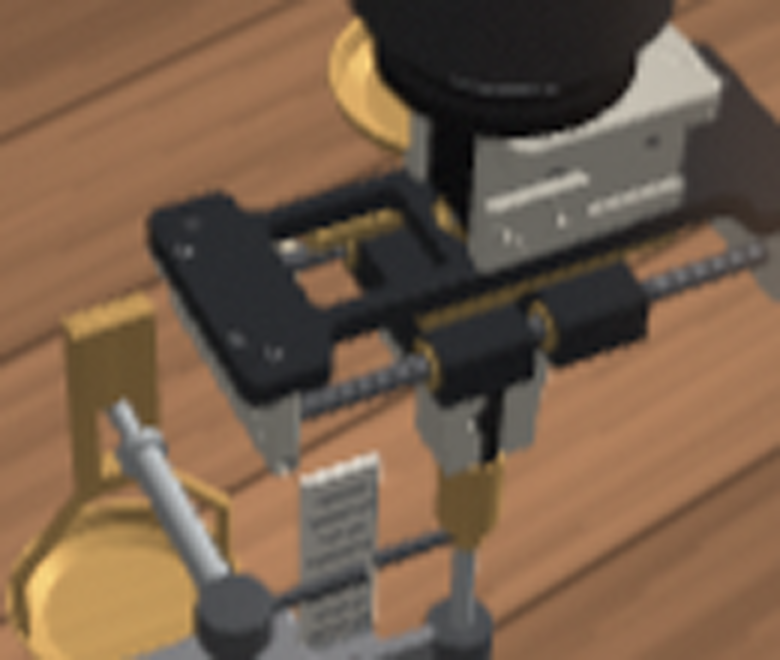

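View pics/w19.png

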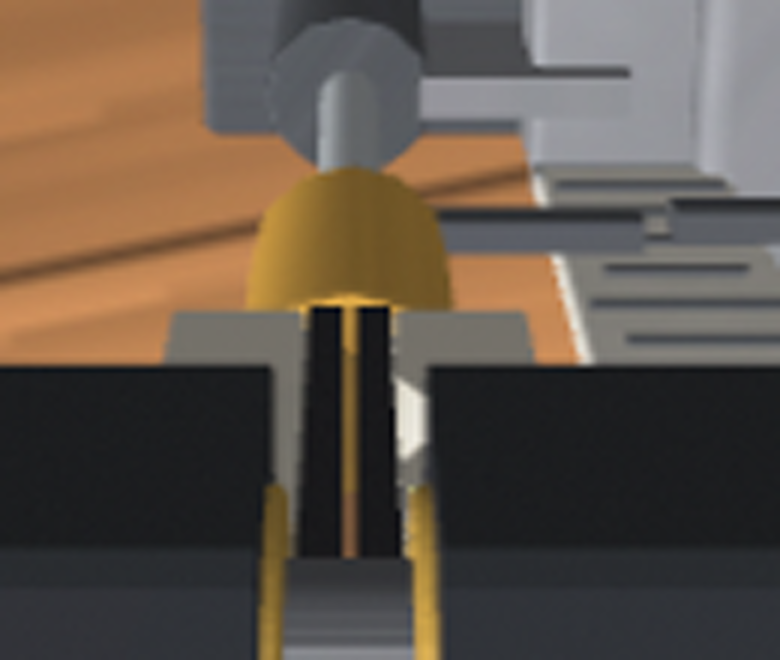

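```bash
python3 - <<'E'
from meas import *
import pickle
a,w=pickle.load(open('v19.pkl','rb'))
crop(w,290,222,50,34,16,'w19z.png')
for z in(.19,.195,.2,.205):
    for L in((0,.047),(0,.051)):
        c,sn=np.cos(B[2]),np.sin(B[2]);P=[B[0]+c*L[0]-sn*L[1],B[1]+sn*L[0]+c*L[1],z]
        print(z,L,proj(w,P),proj(a,P))
E
```

```text
0.19 (0, 0.047) [[330.92211052 233.2881901 ]] [[279.819854   257.20074247]]
0.19 (0, 0.051) [[325.42921293 233.30076454]] [[281.61891436 256.54029143]]
0.195 (0, 0.047) [[332.07185152 235.85107318]] [[279.87704035 255.62104787]]
0.195 (0, 0.051) [[326.45994579 235.86387441]] [[281.68292271 254.96024272]]
0.2 (0, 0.047) [[333.27250797 238.52745167]] [[279.93466771 254.02917085]]
0.2 (0, 0.051) [[327.53632308 238.54048766]] [[281.747424   253.36802574]]
0.205 (0, 0.047) [[334.52753857 241.32503538]] [[279.99274121 252.42496995]]
0.205 (0, 0.051) [[328.66144539 241.33831451]] [[281.81242395 251.76349938]]
```

View pics/w19z.png

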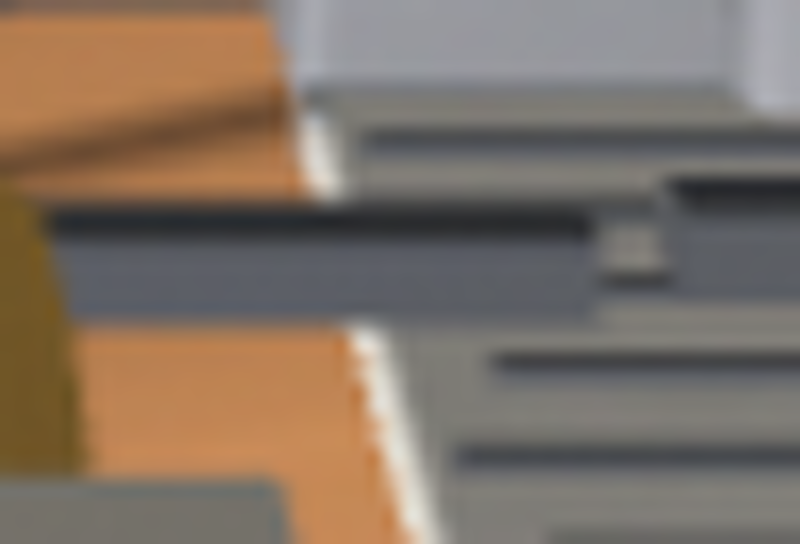

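```bash
python3 - <<'E'
from meas import *
import pickle
a,w=pickle.load(open('v19.pkl','rb'))
crop(a,264,242,36,24,22,'s19z.png')
c,sn=np.cos(B[2]),np.sin(B[2])
for z in (.195,.2):
  print(z,[((proj(a,[B[0]-sn*y,B[1]+c*y,z])[0]-[264,242])*22).round(0).tolist() for y in(.02,.047,.051,.07)])
E
```

```text
0.195 [[78.0, 399.0], [349.0, 300.0], [389.0, 285.0], [576.0, 217.0]]
0.2 [[78.0, 364.0], [351.0, 265.0], [390.0, 250.0], [578.0, 182.0]]
```

View pics/s19z.png

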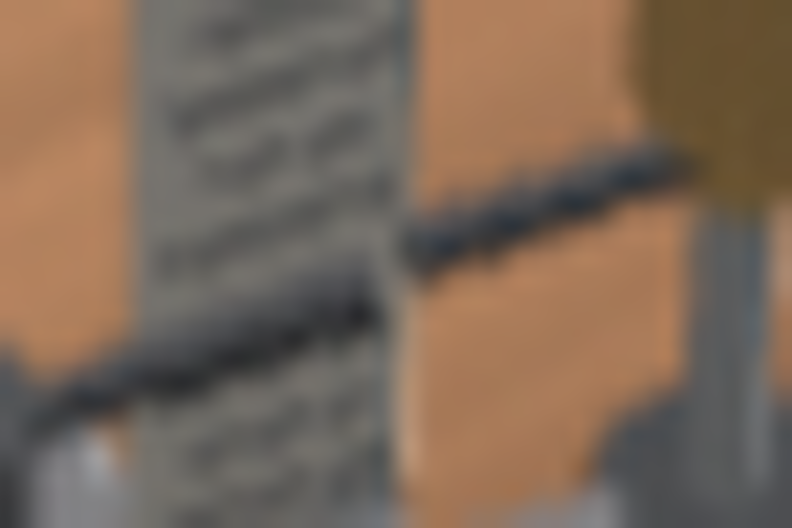

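```bash

python3 -m pendant '[[[0,0.08,0,0,0,0,0],[0,0.08,0,0,0,0,0],[0,0.08,0,0,0,0,0],[0,0.06,0,0,0,0,0],[0,0,0,0,0,0,0],[0,0,0,0,0,0,0]]]'
python3 - <<'E'
from meas import *
import pickle
go(None)
w=wrist();a=snapshot('scene');pickle.dump((a,w),open('v20.pkl','wb'))
crop(w,290,222,50,34,16,'w20z.png')
crop(a,264,242,36,24,22,'s20z.png')
E
```

```text
clock: 38.03
tool_pos: [0.6756, -0.0319, 0.2071]
orientation: [-90.0, -0.0, 168.0]
force: [0.4, 0.8, 1.2]
opening: 0.0004
t 38.03 pos [ 0.6756 -0.0319  0.2071] ori [-90.    -0.   167.95] F [0.4  0.81 1.24] op 0.0004
```

View pics/w20z.png

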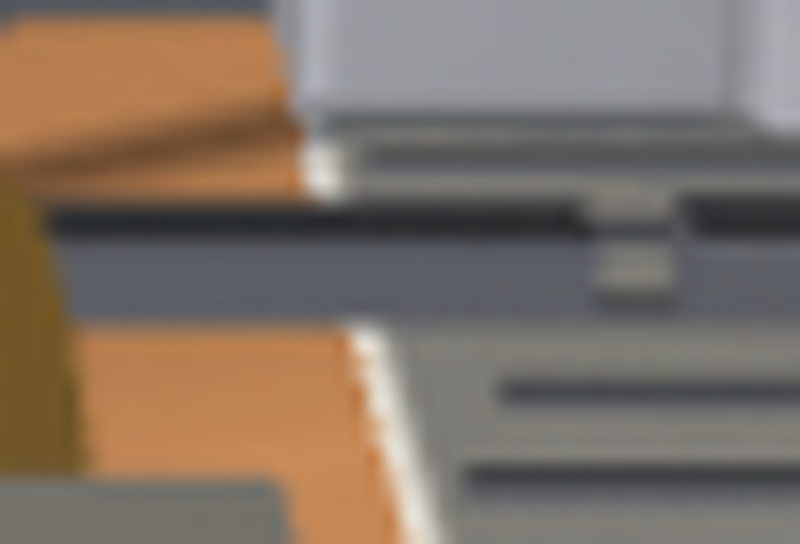

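View pics/s20z.png

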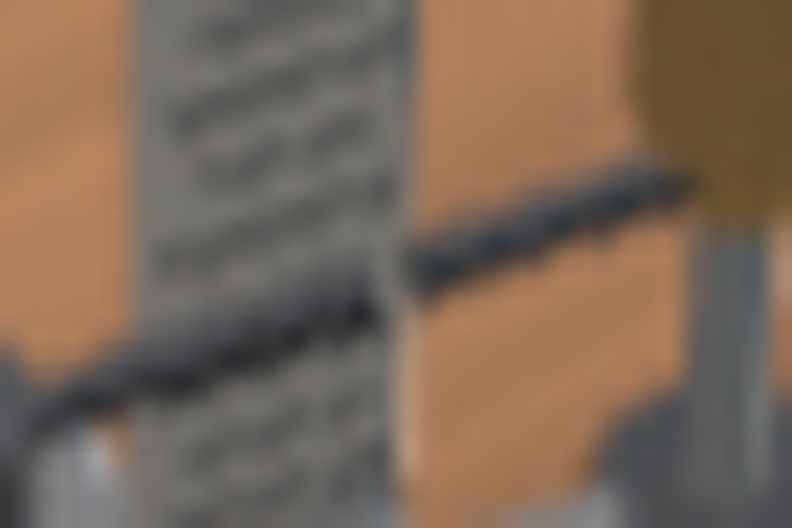

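Both views now show the needles level: rows 205 and 205 in the wrist crop, and the index about 1 mm high in the scene crop. I press a last 0.5 mm, then lift off.

```bash

python3 -m pendant '[[[0,0.05,0,0,0,0,0],[0,0,0,0,0,0,0],[0,0,0,0,0,0,0],[0,-0.3,0,0,0,0,0],[0,-0.6,0,0,0,0,0],[0,-1,0,0,0,0,0],[0,-1.5,0,0,0,0,0],[0,-1.5,0,0,0,0,0],[0,-1.5,0,0,0,0,0],[0,-1,0,0,0,0,0],[0,-0.5,0,0,0,0,0],[0,0,0,0,0,0,0]]]'
python3 -m pendant '[[[0,0,0,0,0,0,0],[0,0,0,0,0,0,0],[0,0,0,0,0,0,0],[0,0,0,0,0,0,0],[0,0,0,0,0,0,0],[0,0,0,0,0,0,0]]]'
python3 - <<'E'
from meas import *
go(None)
w=wrist();a=snapshot('scene')
crop(w,250,120,130,110,6,'w21.png')
crop(a,264,242,36,24,22,'s21z.png')
crop(a,210,160,130,130,5,'s21.png')
E
```

```text
clock: 39.13
tool_pos: [0.6762, -0.0319, 0.2873]
orientation: [-90.0, 0.1, 168.0]
force: [0.4, -0.1, 0.5]
opening: 0.0006
clock: 39.63
tool_pos: [0.6755, -0.0319, 0.2853]
orientation: [-90.0, -0.0, 168.0]
force: [-0.4, -0.8, -0.1]
opening: 0.0005
t 39.63 pos [ 0.6755 -0.0319  0.2853] ori [-8.9990e+01 -3.0000e-02  1.6795e+02] F [-0.36 -0.82 -0.07] op 0.0005
```

View pics/w21.png

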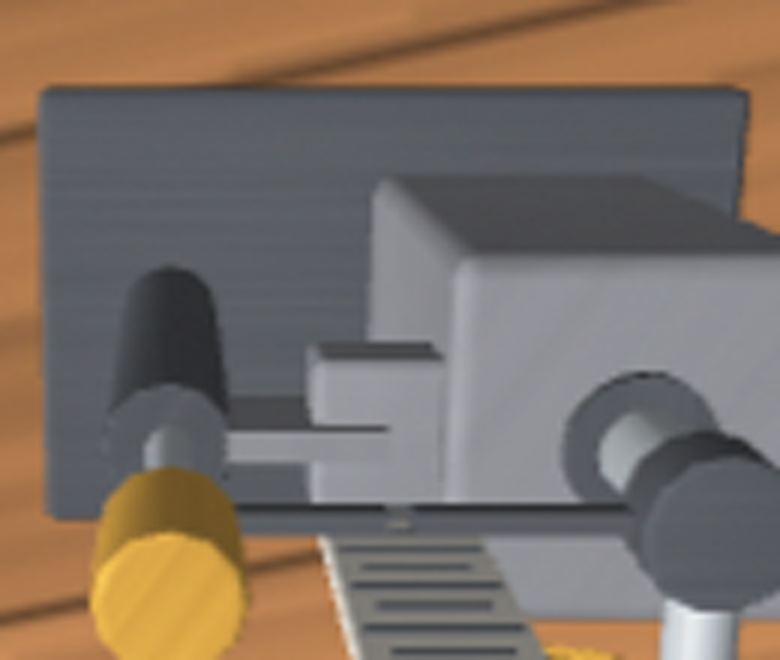

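View pics/s21z.png

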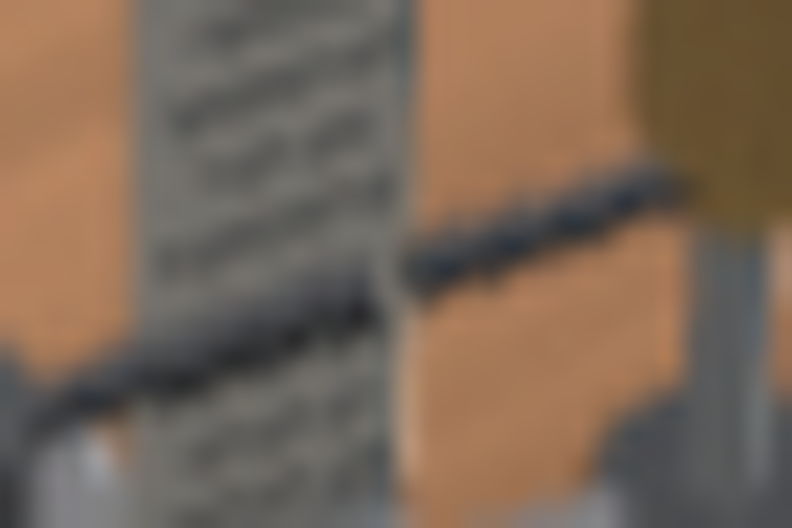

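View pics/s21.png

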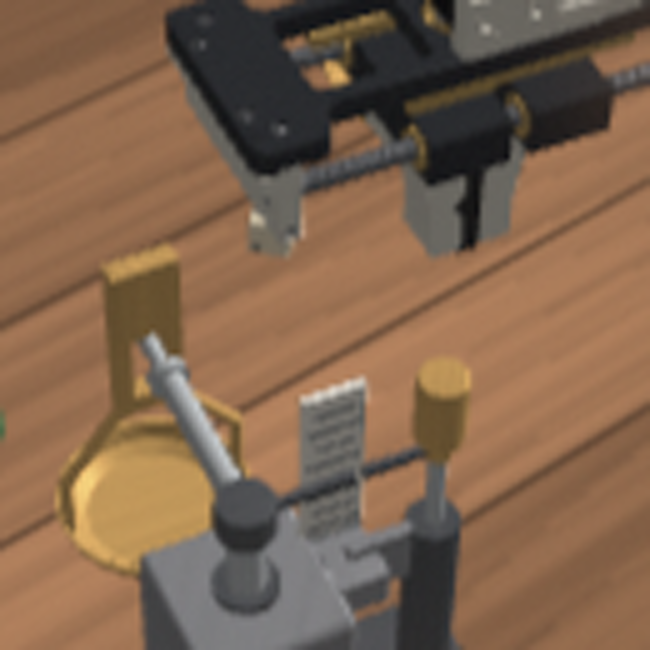

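The needles line up (wrist crop rows 505–535, on both sides of x=400). The pan hangs upright and still, and the gripper is clear. I hand in.

```bash
python3 -c "
from h import *
print(ctrl.close_job()); print(ctrl.get_obs()['clock'])"
```

```text
the job is handed in; nothing more can be done
None
the job is handed in; nothing more can be done
```

I hung the middle-sized pan on the balance's hook, pressed the index level with the hook's needle, and handed the job in at about 40 s of the 72 s allowed. The hand-in gave no verdict.

- **Pan:** it weighs about 2.6 N. I lowered it onto the hook at 12 mm/s or slower, and the wrist force at release read -0.18 N, within noise of the empty reading. The hook dipped about 27 mm. In the last pictures the pan hangs upright and still, where I let go of it.
- **Index:** I pressed it down with the shut fingers and lifted off. The wrist view showed the needles level before a final 0.5 mm press, and still in line after I lifted off. The scene view put the index about 1 mm high before that press. Both are inside the 4 mm limit.
- **Disagreements:** the fingertips met the knob about 3.5 cm lower than the TCP reading suggested, so I went by contact force and pictures there. The scene camera read heights about 3 mm low.
- **Not checked:** I had no direct reading of the hook's speed. I did not measure the other things on the counter again at the end; nothing I did touched them.

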